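# Set the ring gauge one turn clear of the lock nut

## Robot

A 7-joint arm with a two-finger parallel gripper is mounted at the origin on the work surface. World frame = base frame: x ahead of the robot, y to its left, z up, the work surface at z = 0. Lengths are in m, angles in rad, forces in N, time in s.
With the tool pointing down it reaches from about 0.4 to 0.875 m from the base axis. Payload 19.3 kg.
Tool frame: the origin (TCP) lies between the finger pads; the fingertips stand 17 mm ahead of it and the grasp point (between the pads) lies 2 mm behind it (bot.tips_ahead is the z of the fingertips in the tool frame, in m); z points along the fingers, y is the direction in which the jaws open and shut (so a half turn about z gives the same grasp; the last joint's range is limited). The gripper opens to 85 mm and grips with 20 to 120 N. Pads are 22 mm wide; open, the fingers measure 114 mm over their backs; the gripper's body (76 mm by 85 mm) begins 54 mm behind the grasp point. The pads swing forward as they close: fully open they stand 13 mm farther back than shut.
Start: joints at [1.274, 0.521, -0.036, 1.599, 0.021, 1.021, -0.113], TCP at [0.141, -0.609, 0.216] pointing down, gripper open.
Joint ranges: [-2.91, 2.91], [-0.3, 2.13], [-1.5, 1.42], [0.17, 2.43], [-1.26, 4.41], [0.16, 1.93], [-2.52, 2.52]. Speed limits (rad/s): [1.89, 1.89, 2.39, 2.39, 3.01, 3.01, 3.01].

## Interface

Orientations are given as [roll, pitch, yaw] about the fixed x, y, z axes, in that order (R = Rz(yaw) Ry(pitch) Rx(roll)).
In Python, from workcell import telemetry, cams, job, bot gives the robot as it stands.
- The arm moves only by the tool arm_command, never from a script. Its argument "deltas" is a list of rows, each a list of 7 numbers: the opening, from -1 (shut) to 1 (fully open), so that 0 is half open, then the shift along the tool's x, y, z normalised to -1 to 1, where 1 is 150 mm, then the turn, a rotation vector about the tool's x, y, z normalised to -1 to 1, where 1 is 45 degrees. In form: [[hand, tx, ty, tz, rx, ry, rz], ...]. A call has 1 to 8 rows; each row is the pose to reach, as a shift and turn from the pose commanded when the call began, along the tool's axes at that moment; what a row does not reach only later rows make up. A row lasts 1/8 s, in which the tool goes at most 62.5 mm and 10.7 degrees, less where a joint would pass 70% of its speed; a pose out of reach is approached as far as the arm can. A call with a number of a shift or a turn outside -1 to 1 is refused whole. A call with a gripper value outside its range is refused whole. The fingers move at their own pace and stop on an object; "newtons" is the grip in N (left out, the last holds). Time passes only in rows, so rows that repeat a pose let the fingers close. It gives the time, the measured TCP pose, the force and the opening at its end, in the units of the state.
- telemetry.observe(): the state, without advancing time (a new reading comes with each control period).
- cams.grab_frame(name): name is "scene" or "side" or "wrist"; returns the picture (400x640x3 uint8, blue, green, red); there is no depth.
- cams.get_calibration(name): a dict with "fx", "fy", "cx", "cy" (pixels), "R" (3x3) and "t" (3): a world point X has camera coordinates R X + t. Camera axes: x right, y down, z forward; pixel columns grow to the right and rows downward; lengths in m; the calibration is good to about 2 mm. A picture is of the moment at which its call begins: read the wrist's pose just before it. get_calibration takes no time and is no camera call; for the wrist camera it gives the pose at the moment of the call.
- job.job_done(): hands the job in, once; it reports no verdict.
The state is a dict: "clock": time; "qpos": joint angles; "qd": joint speeds; "joint_efforts": joint torques, N m; "position": TCP position; "tool_rot": TCP orientation; "force": force on the tool from outside, world axes, zero at the start; "moment": the same for the moment, N m; "grip_width": finger opening in m.
Only numpy, scipy, OpenCV 4.12 (cv2) and the standard library are available. Lean on these libraries where they do the work, as an engineer would, in place of code of your own. Each camera call takes 0.05 s, during which the arm holds its last target.

## Task

Screw the thread ring gauge down the stud (clockwise from above) until you feel it come firmly up against the lock nut, without forcing it. Then back it off exactly one full turn and leave it there, letting go of it. Leave the screwdriver, the tape roll and the handset where they lie.

Things in the scene. Friction and masses are not known exactly. Their poses are not given: they have to be found in the camera images.
- housing: cast aluminium gear-motor housing fixed to the bench on the black mat: square foot 110 x 110 x 10 mm with a round boss of 40 mm radius (ribs to 51 mm) on it, 28 mm high in all. Origin: centre of its underside, 3 mm above the bench (top of the mat), on the stud's axis; z up, x along one side of the foot.
- post_top (a point): centre of the top of the upright threaded stud, 29 mm thick, top 106 mm above the housing's underside; right-hand thread, 4 mm pitch. It sits in a torsion-sprung seat (8 N m/rad) and turns a little with the ring under load, then springs back: 0.2 N m (0.025 rad) is firmly up against the nut, over 0.88 N m (0.11 rad) is forcing it. Axes turn with the stud; unloaded, those of the housing.
- nut_top (a point): centre of the upper face of the dark hexagonal lock nut on the stud (42 mm across flats, 12 mm thick), locked at a height and turn that differ each time (upper face 46 to 58 mm above the housing's underside). The ring's foot comes up against this face. Axes fixed to the nut, z up.
- ring_center (a point): centre (half-way up) of the steel ring gauge, started on the stud above the nut: knurled, 45 mm across, 22 mm high, with a round cross-bar 10 mm thick at this height along x, reaching 77 mm from the axis both ways. Even drag of 0.06 N m; stays where left; 4 mm per turn, clockwise = down. Starts 0.7 to 1.5 turns above the nut. Shut fingers fit between the bar's arms and push it 50 mm from the axis.
- ring_foot (a point): centre of the lower face of the ring gauge, 11 mm below its centre; its height over the nut's upper face is the gap: 4 mm per turn backed off.
- screwdriver: bystander: a screwdriver with a red handle lying on the mat, about 0.2 m long; leave it alone
- tape: bystander: a roll of white tape lying flat, 80 mm across, 20 mm high; leave it alone
- handset: bystander: a white handset lying flat, 65 x 125 x 10 mm; leave it alone
Things that resemble listed ones, but are neither listed nor needed, are in the scene too. Of the things shaped like the housing, the aluminium one is meant.

How it is judged:
By the outcome, as a careful person would: the job done as asked, in the order asked, and still so for the second after the job is handed in, with the robot touching nothing.
It also fails if it takes over 72 s, if anything falls off the work surface, if the arm or the gripper's body presses on something with over 40 N, if the wrist force passes 120 N, or if a joint passes its speed limit or range.

## Working session

There is one attempt and no reset: what is moved stays moved. The work goes in short steps, Python scripts to look and compute and a tool call to move; the robot and the scene stay as the last step left them, time stands still between calls to the robot, and variables do not carry over. Pictures are saved under pics/ and viewed, and the job is handed in when it is done.

Besides the shell and the picture viewer there is one more tool, called by a JSON object that holds its "method" and its "body", one argument or row to a line. arm_command: Moves the arm, as the interface text tells. Its arguments: {"type":"object","properties":{"deltas":{"type":"array","items":{"type":"array","items":{"type":"number"}}},"newtons":{"type":"number"}},"required":["deltas"]}

```bash
ls; mkdir -p pics; python3 - <<'E'
from workcell import telemetry, cams, job, bot
import cv2
print(telemetry.observe())
for n in ("scene","side","wrist"):
    c=cams.get_calibration(n); print(n,c)
    cv2.imwrite(f"pics/{n}0.png",cams.grab_frame(n))
E
```

```text
pics
{'clock': 0.0, 'qpos': array([ 1.27380781,  0.52202673, -0.03631471,  1.60000099,  0.0211987 ,
        1.02108508, -0.11281749]), 'qd': array([ 4.19600922e-05,  3.06703074e-04,  2.56540068e-05, -1.03409588e-03,
        3.01371874e-04,  1.72329018e-03, -1.68825102e-04]), 'joint_efforts': array([-1.15555460e-03, -9.27130795e+01,  1.97922617e+00, -3.69938922e+01,
        1.77865068e-02,  8.28199438e-03, -6.01557895e-05]), 'position': array([ 0.14040829, -0.60866449,  0.21522046]), 'tool_rot': array([-3.14046067e+00,  8.57437378e-05,  2.26749292e-01]), 'force': array([ 0.26727346,  1.05640874, -0.31268718]), 'moment': array([ 0.03013436, -0.0783927 , -0.05376318]), 'grip_width': 0.08521286508047024}
scene {'fx': 450.3176914094708, 'fy': 450.3176914094708, 'cx': 323.6169388435429, 'cy': 204.94044180847666, 'R': array([[-0.70138511,  0.71272227, -0.00926763],
       [ 0.62437484,  0.60806735, -0.49031638],
       [-0.34382406, -0.34968708, -0.87149524]]), 't': array([ 0.42429432, -0.35076054,  1.55013807])}
side {'fx': 519.0483753301562, 'fy': 519.0483753301562, 'cx': 319.3680159001046, 'cy': 204.74215916302583, 'R': array([[-0.98331324, -0.18147382,  0.01274025],
       [-0.13825288,  0.69992871, -0.70070389],
       [ 0.11824214, -0.69077279, -0.71333845]]), 't': array([0.61418709, 0.12365537, 1.60768183])}
wrist {'fx': 305.312429622763, 'fy': 305.312429622763, 'cx': 316.9764382908425, 'cy': 202.31410887015724, 'R': array([[ 0.22472582, -0.97442106, -0.0013796 ],
       [-0.93640389, -0.2163493 ,  0.27629826],
       [-0.26952932, -0.06079949, -0.96107095]]), 't': array([-0.62442757, -0.03577681,  0.37885126])}
```

View pics/scene0.png

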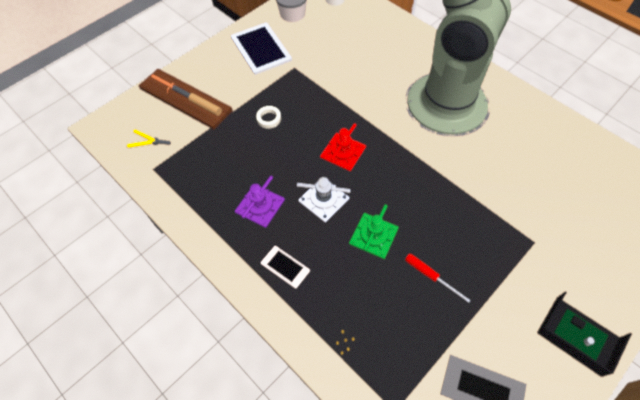

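View pics/side0.png

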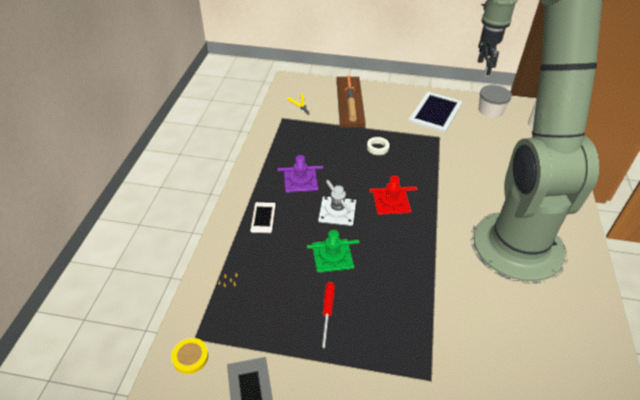

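View pics/wrist0.png

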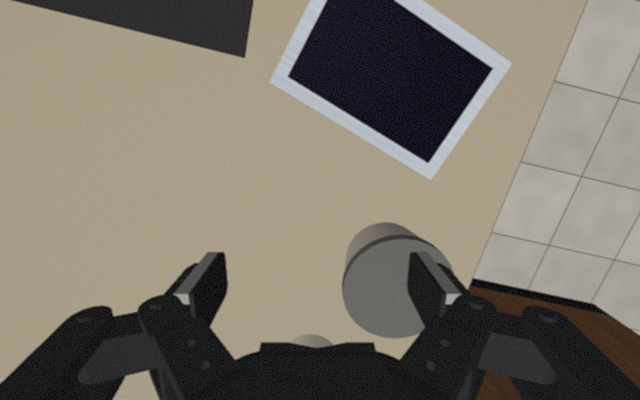

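The aluminium assembly is at scene ≈(323,195) and side ≈(338,205), with coloured lookalikes around it. I'll enlarge those areas.

```bash
python3 - <<'E'
import cv2,numpy as np
a=cv2.imread("pics/scene0.png")[160:235,280:370]
b=cv2.imread("pics/side0.png")[165:240,290:380]
a=cv2.resize(a,None,fx=8,fy=8,interpolation=cv2.INTER_CUBIC)[:, :]
b=cv2.resize(b,None,fx=8,fy=8,interpolation=cv2.INTER_CUBIC)
for im,x0,y0 in((a,280,160),(b,290,165)):
    for k in range(0,90,10): cv2.putText(im,str(x0+k),(k*8,10),0,.35,(0,255,255)); cv2.line(im,(k*8,0),(k*8,600),(0,90,90),1)
    for k in range(0,75,10): cv2.putText(im,str(y0+k),(0,k*8+10),0,.35,(0,255,255)); cv2.line(im,(0,k*8),(720,k*8),(0,90,90),1)
cv2.imwrite("pics/ca.png",a);cv2.imwrite("pics/cb.png",b)
E
```

```text
(no output)
```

View pics/ca.png

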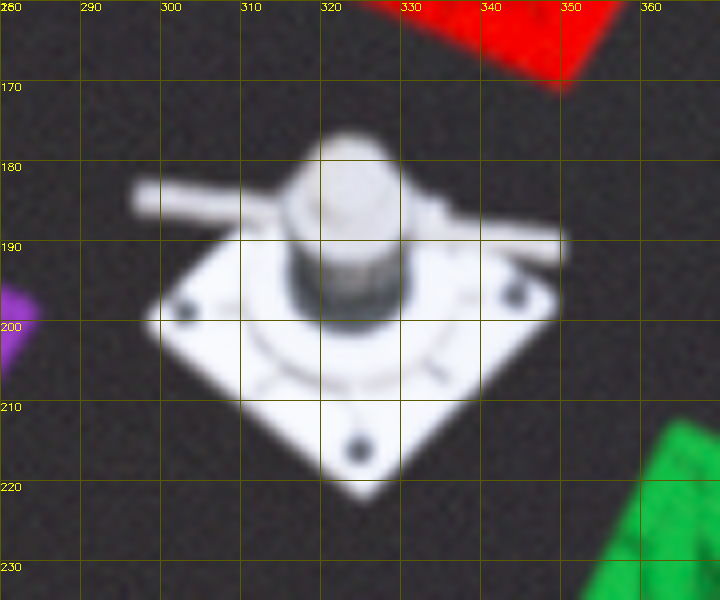

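View pics/cb.png

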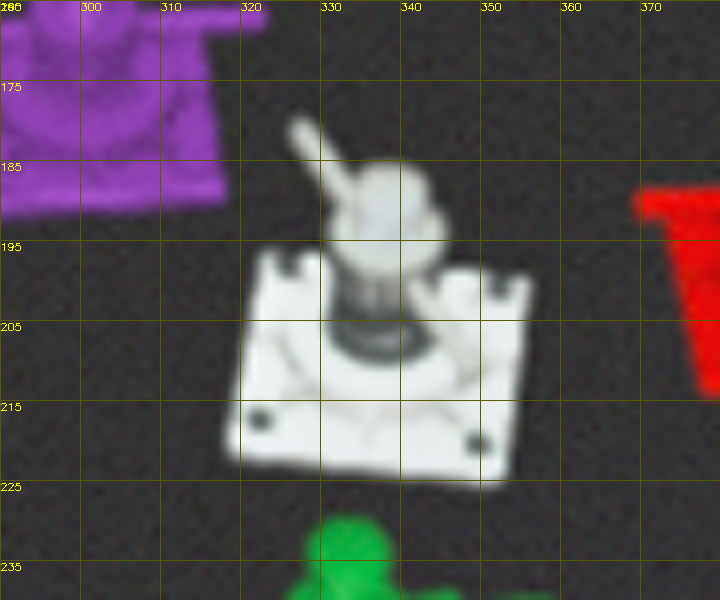

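```bash
cat > h.py <<'E'
import numpy as np
from workcell import cams
def proj(n,X,c=None):
    c=c or cams.get_calibration(n); p=np.asarray(c["R"])@X+c["t"]; return np.array([c["fx"]*p[0]/p[2]+c["cx"],c["fy"]*p[1]/p[2]+c["cy"]])
def onplane(n,uv,z,c=None):
    c=c or cams.get_calibration(n); d=c["R"].T@np.array([(uv[0]-c["cx"])/c["fx"],(uv[1]-c["cy"])/c["fy"],1]); o=-c["R"].T@c["t"]
    return o+d*(z-o[2])/d[2]
E
python3 - <<'E'
from h import *
from scipy.optimize import least_squares
print("post",onplane("scene",(323.5,181),.109),onplane("side",(338.5,189.8),.109))
for uv in ((297.8,200),(325.5,222),(349.8,198)): print("sc",onplane("scene",uv,.008))
for uv in ((318.5,222),(353,225),(356,199.5),(322.5,196.5)): print("sd",onplane("side",uv,.008))
A=((296.5,184.5),(350.5,190.5)); B=((326.5,180.5),(348,209.5))
for a in A: print(onplane("scene",a,.085))
for b in B: print(onplane("side",b,.085))
def f(p,sw):
    c=np.array([p[0],p[1],p[2]]);d=.077*np.array([np.cos(p[3]),np.sin(p[3]),0]);r=[]
    E=[c+d,c-d]
    for i in (0,1):
        r+=list(proj("scene",E[i])-A[i]); r+=list(proj("side",E[i])-B[i^sw])
    r+=list(proj("scene",np.array([p[4],p[5],.109]))-(323.5,181));r+=list(proj("side",np.array([p[4],p[5],.109]))-(338.5,189.8))
    r+=[(p[0]-p[4])*1000,(p[1]-p[5])*1000]
    return r
for sw in (0,1):
  for y in np.arange(0,6,1):
    s=least_squares(f,[.57,0,.08,y,.57,0],args=(sw,)); print(sw,s.cost,s.x.round(4))
E
```

```text
post [ 0.57090584 -0.03253603  0.109     ] [ 0.56953568 -0.02135205  0.109     ]
sc [ 0.62817246 -0.08621303  0.008     ]
sc [0.62309859 0.02572022 0.008     ]
sc [0.51379022 0.02127878 0.008     ]
sd [0.62150406 0.03262219 0.008     ]
sd [0.51179845 0.02420305 0.008     ]
sd [ 0.51766722 -0.09131682  0.008     ]
sd [ 0.62951129 -0.08365993  0.008     ]
[ 0.62276494 -0.09064961  0.085     ]
[0.5294083  0.03416582 0.085     ]
[ 0.61732695 -0.08149641  0.085     ]
[0.53045138 0.03397725 0.085     ]
0 4.426400616750903 [ 0.5733 -0.0298  0.0797 -0.9343  0.5728 -0.0297]
0 4.426400616749559 [ 0.5733 -0.0298  0.0797 -0.9343  0.5728 -0.0297]
0 4.426400616750515 [ 0.5733 -0.0298  0.0797 -0.9343  0.5728 -0.0297]
0 4.42640061674971 [ 0.5733 -0.0298  0.0797  5.3489  0.5728 -0.0297]
0 4.426400616749532 [ 0.5733 -0.0298  0.0797  5.3489  0.5728 -0.0297]
0 4.426400616749715 [ 0.5733 -0.0298  0.0797  5.3489  0.5728 -0.0297]
1 1242.608551182642 [ 0.5728 -0.0339  0.0762 -1.4325  0.5724 -0.0333]Traceback (most recent call last):
  File "<stdin>", line 19, in <module>
    return func(*args, **kwargs)
   
[... 1023 characters left out ...]
                       ^^^
    df = [f_eval - f0 for f_eval in f_evals]
                                    ^^^^^^^
    f = np.atleast_1d(self.fun(x, *self.args, **self.kwargs))
                      ~~~~~~~~^^^^^^^^^^^^^^^^^^^^^^^^^^^^^^
    return np.atleast_1d(self.fun(x))
                         ~~~~~~~~^^^
    return self.f(x, *self.args, **self.kwargs)
           ~~~~~~^^^^^^^^^^^^^^^^^^^^^^^^^^^^^^
  File "<stdin>", line 13, in f
  File "h.py", line 4, in proj
    c=c or cams.get_calibration(n); p=np.asarray(c["R"])@X+c["t"]; return np.array([c["fx"]*p[0]/p[2]+c["cx"],c["fy"]*p[1]/p[2]+c["cy"]])
           ~~~~~~~~~~~~~~~~~~~~^^^
ValueError: time passes only in moves, steps and waits
```

```bash
cat >> h.py <<'E'
from scipy.spatial.transform import Rotation as Rn
from workcell import telemetry, bot
def delta(pos,yaw_deg,tilt=True):
    s=telemetry.observe(); R=Rn.from_euler("xyz",s["tool_rot"])
    d=R.inv().apply(np.asarray(pos)-s["position"])/.150
    T=Rn.from_euler("xyz",[np.pi,0,np.radians(yaw_deg)])
    r=np.degrees((R.inv()*T).as_rotvec())/45
    print("t",round(s["clock"],2),"pos",s["position"].round(4),"yaw",np.degrees(s["tool_rot"]).round(2),"q",s["qpos"].round(2),"F",s["force"].round(1),"M",s["moment"].round(3),"w",round(s["grip_width"],4))
    print("shift",d.round(3),"rot",r.round(3))
E
python3 - <<'E'
from h import *
print(bot.tips_ahead, [x for x in dir(bot) if x[0]!='_'])
# lookalike bar ends at z~.08
cs=cams.get_calibration("side")
for uv in ((369,188),(416,189),(393,178),(310,246),(357,240),(277,167),(323,168)): print(uv,onplane("side",uv,.083,cs).round(3))
delta((.571,-.03,.216),126.5)
E
```

```text
0.017 ['IKError', 'tips_ahead']
(369, 188) [ 0.478 -0.075  0.083]
(416, 189) [ 0.33  -0.1    0.083]
(393, 178) [ 0.407 -0.138  0.083]
(310, 246) [0.617 0.197 0.083]
(357, 240) [0.487 0.149 0.083]
(277, 167) [ 0.79  -0.116  0.083]
(323, 168) [ 0.64  -0.141  0.083]
t 0.15 pos [ 0.1405 -0.6087  0.2154] yaw [-179.95    0.     12.99] q [ 1.27  0.52 -0.04  1.6   0.02  1.02 -0.11] F [-0.3  0.5  0. ] M [-0.02   0.021  0.022] w 0.0852
shift [ 3.664e+00 -3.114e+00 -2.000e-03] rot [-1.000e-03 -1.000e-03 -2.522e+00]
```

{"method": "arm_command", "body": {
  "deltas": [
    [1,0.3,-0.25,0.05,0,0,0],
    [1,0.6,-0.5,0.05,0,0,0],
    [1,0.92,-0.78,0.05,0,0,0],
    [1,0.92,-0.78,0.05,0,0,0]
  ]
}}

```text
clock: 0.65
position: [0.2516, -0.4607, 0.2085]
tool_rot: [-3.141, -0.001, 0.233]
force: [0.6, -1.5, 0.7]
grip_width: 0.0854
```

{"method": "arm_command", "body": {
  "deltas": [
    [1,0.3,-0.25,0,0,0,0],
    [1,0.6,-0.5,0,0,0,0],
    [1,0.92,-0.78,0,0,0,0],
    [1,0.92,-0.78,0,0,0,0]
  ]
}}

```text
clock: 1.15
position: [0.3593, -0.3158, 0.2084]
tool_rot: [-3.141, -0.001, 0.233]
force: [0.2, -0.5, -0.3]
grip_width: 0.0855
```

{"method": "arm_command", "body": {
  "deltas": [
    [1,0.3,-0.25,0,0,0,0],
    [1,0.6,-0.5,0,0,0,0],
    [1,0.92,-0.78,0,0,0,0],
    [1,0.92,-0.78,0,0,0,0]
  ]
}}

```text
clock: 1.65
position: [0.4671, -0.1708, 0.2082]
tool_rot: [-3.141, -0.001, 0.232]
force: [-0.9, -0.4, 0.4]
grip_width: 0.0853
```

```bash
python3 - <<'E'
from h import *
delta((.571,-.03,.2),126.5)
E
```

```text
t 1.65 pos [ 0.4671 -0.1708  0.2082] yaw [-1.7995e+02 -5.0000e-02  1.3290e+01] q [ 0.41  0.34 -0.23  1.93  0.09  0.89 -1.2 ] F [-0.9 -0.4  0.4] M [0.027 0.081 0.009] w 0.0853
shift [ 0.89  -0.754  0.056] rot [ 0.000e+00 -2.000e-03 -2.516e+00]
```

{"method": "arm_command", "body": {
  "deltas": [
    [1,0.3,-0.25,0,0,0,-0.2],
    [1,0.6,-0.5,0,0,0,-0.4],
    [1,0.89,-0.754,0,0,0,-0.6],
    [1,0.89,-0.754,0,0,0,-0.8],
    [1,0.89,-0.754,0,0,0,-1],
    [1,0.89,-0.754,0,0,0,-1]
  ]
}}

```text
clock: 2.4
position: [0.5695, -0.0353, 0.208]
tool_rot: [-3.141, 0.0, 1.01]
force: [-0.0, 0.3, -0.3]
grip_width: 0.0853
```

{"method": "arm_command", "body": {
  "deltas": [
    [1,0,0,0,0,0,-0.2],
    [1,0,0,0,0,0,-0.4],
    [1,0,0,0,0,0,-0.6],
    [1,0,0,0,0,0,-0.8],
    [1,0,0,0,0,0,-1],
    [1,0,0,0,0,0,-1]
  ]
}}

```text
clock: 3.15
position: [0.5695, -0.0347, 0.2081]
tool_rot: [-3.141, -0.0, 1.792]
force: [-0.7, 0.7, 0.3]
grip_width: 0.0854
```

```bash
python3 - <<'E'
from h import *
import cv2
delta((.571,-.03,.2),126.5)
c=cams.get_calibration("wrist"); print(proj("wrist",np.array([.571,-.03,.109]),c),(-c["R"].T@c["t"]).round(3))
cv2.imwrite("pics/w1.png",cams.grab_frame("wrist"))
E
```

```text
t 3.15 pos [ 0.5695 -0.0347  0.2081] yaw [-1.7998e+02 -1.0000e-02  1.0268e+02] q [ 0.39  0.5  -0.61  1.73  0.33  1.01 -0.12] F [-0.7  0.7  0.3] M [ 0.013  0.015 -0.003] w 0.0854
shift [0.029 0.016 0.054] rot [-0.    -0.    -0.529]
[319.71252211 193.43128826] [0.555 0.033 0.366]
```

View pics/w1.png

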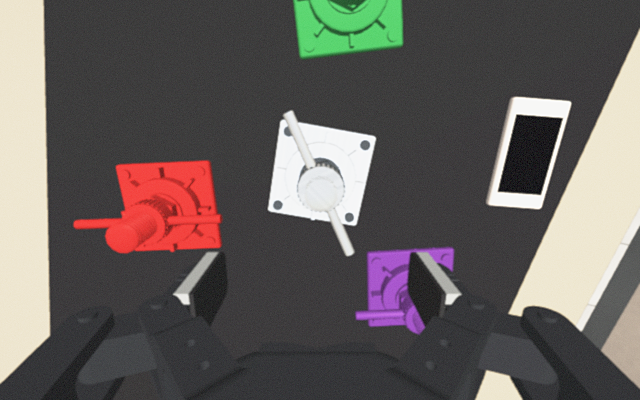

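```bash
cat >> h.py <<'E'
import cv2
def crop(src,x0,y0,w,h,k,out):
    im=cv2.imread(src)[y0:y0+h,x0:x0+w]; im=cv2.resize(im,None,fx=k,fy=k,interpolation=cv2.INTER_CUBIC)
    for i in range(0,w,10): cv2.putText(im,str(x0+i),(i*k,10),0,.35,(0,0,255)); cv2.line(im,(i*k,0),(i*k,h*k),(0,160,160),1)
    for i in range(0,h,10): cv2.putText(im,str(y0+i),(0,i*k+10),0,.35,(0,0,255)); cv2.line(im,(0,i*k),(w*k,i*k),(0,160,160),1)
    cv2.imwrite(out,im)
E
python3 - <<'E'
from h import *
crop("pics/w1.png",260,100,130,160,5 if 0 else 3.7.__int__()+1,"pics/w1c.png")
E
```

```text
(no output)
```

View pics/w1c.png

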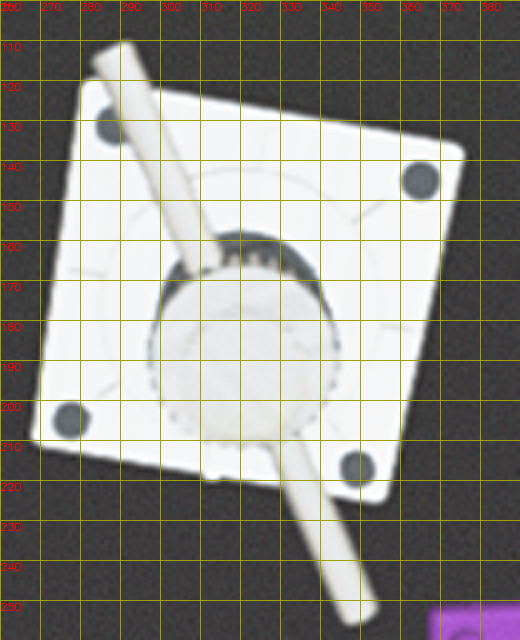

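```bash
python3 - <<'E'
from h import *
c=cams.get_calibration("wrist")
for z in (.078,.082,.086):
    a=onplane("wrist",(287,113.5),z,c);b=onplane("wrist",(350,253.5),z,c); d=a-b
    print(z,(a+b)/2,np.linalg.norm(d),np.degrees(np.arctan2(d[1],d[0])))
print("ringtop",onplane("wrist",(320.3,187),.093,c))
co=[onplane("wrist",u,.013,c) for u in ((281,119.5),(374,137),(355,225.5),(268.5,210.5))]
print(np.round(co,4),np.mean(co,0))
E
```

```text
0.078 [ 0.57258846 -0.03204967  0.078     ] 0.15143820112662265 126.40196042684504
0.082 [ 0.57234038 -0.03113731  0.082     ] 0.1493349207979068 126.40196042684504
0.086 [ 0.5720923  -0.03022494  0.086     ] 0.14723164046919096 126.40196042684506
ringtop [ 0.57124584 -0.02775105  0.093     ]
[[ 0.5162  0.0201  0.013 ]
 [ 0.6227  0.0242  0.013 ]
 [ 0.6284 -0.0838  0.013 ]
 [ 0.5213 -0.0879  0.013 ]] [ 0.57213945 -0.03186547  0.013     ]
```

```bash
python3 - <<'E'
from h import *
C={n:cams.get_calibration(n) for n in("scene","side","wrist")}
bol={"scene":[(303,198.7),(344,197)],"side":[(322.4,217.3),(349.7,220.3),(352.5,200.5),(326.3,198)],"wrist":[(288.5,131.5),(365,145),(349,217),(277.5,205)]}
for n in bol: 
    P=[onplane(n,u,.013,C[n]) for u in bol[n]]; print(n,np.round(P,4).tolist(),np.mean(P,0))
from scipy.optimize import least_squares
bar={"scene":((296.8,184.6),(350.3,190.7)),"side":((326.8,180.8),(348,209.8)),"wrist":((350,253.5),(287,113.5))}
def f(p):
    z,a,x,y=p[:4];r=[]
    for k,n in enumerate(bar):
        o=np.array([*p[4+2*k:6+2*k],0]);r+=list(np.array(p[4+2*k:6+2*k])*500)
        cc=np.mean([onplane(n,u,.013,C[n]) for u in bol[n]],0); r+=list(((cc-[x,y,.013]-o)[:2])*1000)
        for s,uv in zip((1,-1),bar[n]):
            E=np.array([x,y,z])+s*.0765*np.array([np.cos(a),np.sin(a),0])+o
            w=1 if not(n=="side" and s==-1) else .3
            r+=list((proj(n,E,C[n])-uv)*w)
    return r
s=least_squares(f,[.075,-.93,.572,-.031]+[0]*6);print(s.x.round(4),np.degrees(s.x[1]),np.round(s.fun,1))
crop("pics/scene0.png",290,165,70,45,10,"pics/x.png")
crop("pics/side0.png",310,170,60,50,11,"pics/y.png")
E
```

```text
scene [[0.6159, -0.076, 0.013], [0.5257, 0.0082, 0.013]] [ 0.57080735 -0.03386148  0.013     ]
side [[0.6122, 0.0147, 0.013], [0.5246, 0.0107, 0.013], [0.5281, -0.0794, 0.013], [0.6151, -0.0741, 0.013]] [ 0.56997079 -0.03202257  0.013     ]
wrist [[0.5269, 0.0091, 0.013], [0.615, 0.0133, 0.013], [0.6185, -0.0747, 0.013], [0.5306, -0.0787, 0.013]] [ 0.57277268 -0.0327592   0.013     ]
[ 7.410e-02 -9.341e-01  5.714e-01 -3.280e-02 -4.000e-04 -7.000e-04
 -9.000e-04  7.000e-04  1.300e-03 -0.000e+00] -53.51961279332386 [-0.2 -0.3 -0.2 -0.4  0.5 -0.3 -0.6 -0.3 -0.5  0.3 -0.5  0.1  0.7 -0.3
  0.5  0.4  0.7 -0.   0.1  0.1 -0.1 -0.3 -0.1  0.2]
```

View pics/y.png

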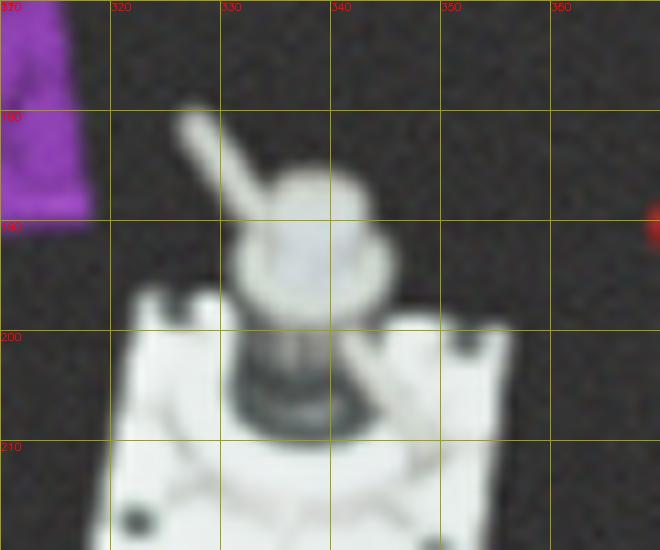

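```bash
python3 - <<'E'
from h import *
delta((.5714,-.0328,.12),140)
E
```

```text
t 3.2 pos [ 0.5696 -0.0346  0.2082] yaw [-179.99   -0.    102.58] q [ 0.39  0.5  -0.61  1.73  0.33  1.01 -0.12] F [-0.4  0.3 -0.3] M [-0.055  0.023  0.008] w 0.0851
shift [0.009 0.015 0.588] rot [-0.    -0.    -0.832]
```

{"method": "arm_command", "body": {
  "deltas": [
    [1,0.009,0.015,0.15,0,0,-0.2],
    [1,0.009,0.015,0.3,0,0,-0.4],
    [1,0.009,0.015,0.45,0,0,-0.6],
    [1,0.009,0.015,0.588,0,0,-0.83],
    [1,0.009,0.015,0.588,0,0,-0.83]
  ]
}}

```text
clock: 3.82
position: [0.5707, -0.0323, 0.1189]
tool_rot: [-3.14, -0.002, 2.444]
force: [0.1, 0.3, 0.7]
grip_width: 0.0854
```

```bash
python3 - <<'E'
from h import *
delta((.5714,-.0328,.083),140)
cv2.imwrite("pics/w2.png",cams.grab_frame("wrist"))
E
```

```text
t 3.83 pos [ 0.5707 -0.0323  0.1189] yaw [-1.7992e+02 -1.3000e-01  1.4002e+02] q [ 0.45  0.65 -0.71  1.8   0.53  0.89  0.36] F [0.1 0.3 0.7] M [-0.033 -0.034  0.032] w 0.0854
shift [-0.006  0.001  0.239] rot [-0.002 -0.003  0.001]
```

View pics/w2.png

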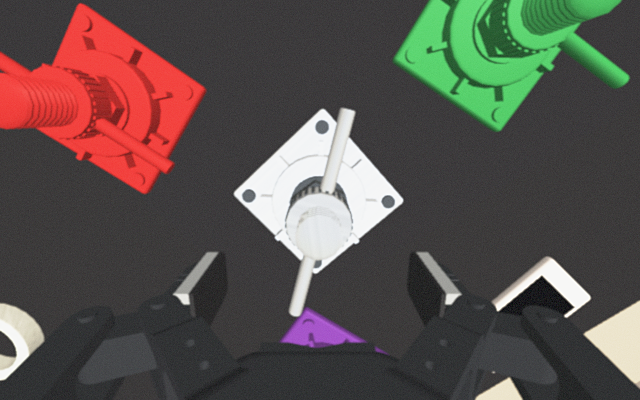

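The ring is centred between the pads (ring at col ~319, pads symmetric about ~318). I'll descend and grip at 20 N.

{"method": "arm_command", "body": {
  "deltas": [
    [1,-0.006,0,0.12,0,0,0],
    [1,-0.006,0,0.24,0,0,0],
    [1,-0.006,0,0.24,0,0,0]
  ]
}}

```text
clock: 4.25
position: [0.5714, -0.0324, 0.0827]
tool_rot: [-3.14, -0.002, 2.448]
force: [0.0, -0.3, -0.0]
grip_width: 0.0852
```

{"method": "arm_command", "body": {
  "deltas": [
    [-0.1,0,0,0,0,0,0],
    [-0.3,0,0,0,0,0,0],
    [-0.6,0,0,0,0,0,0],
    [-1,0,0,0,0,0,0],
    [-1,0,0,0,0,0,0],
    [-1,0,0,0,0,0,0],
    [-1,0,0,0,0,0,0]
  ],
  "newtons": 20
}}

```text
clock: 5.12
position: [0.5725, -0.0324, 0.0845]
tool_rot: [3.141, 0.001, 2.449]
force: [-0.3, -0.4, 6.3]
grip_width: 0.0254
```

```bash
python3 - <<'E'
from h import *
delta((.5714,-.0328,.083),140)
cv2.imwrite("pics/s2.png",cams.grab_frame("side"));cv2.imwrite("pics/w3.png",cams.grab_frame("wrist"))
E
```

```text
t 5.12 pos [ 0.5725 -0.0324  0.0845] yaw [1.7998e+02 3.0000e-02 1.4034e+02] q [ 0.42  0.7  -0.68  1.82  0.58  0.83  0.33] F [-0.3 -0.4  6.3] M [ 0.08   0.115 -0.027] w 0.0254
shift [ 0.004 -0.007  0.01 ] rot [0.    0.001 0.008]
```

View pics/w3.png

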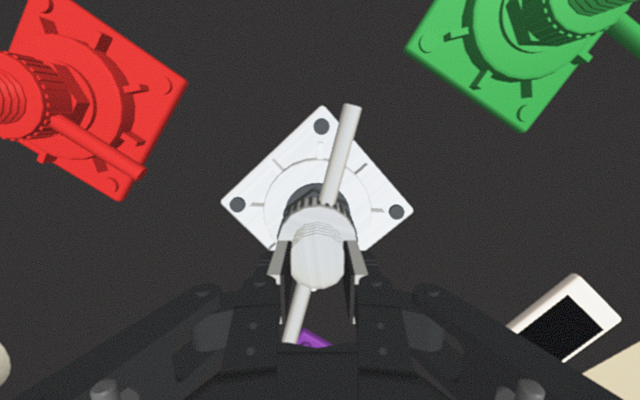

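```bash
python3 - <<'E'
from h import *
crop("pics/w3.png",250,160,140,200,4 if 0 else 3,"pics/y.png")
im=cv2.imread("pics/w3.png")[150:300,230:410];cv2.imwrite("pics/y.png",cv2.resize(im,None,fx=4,fy=4,interpolation=cv2.INTER_CUBIC))
im=cv2.imread("pics/s2.png")[150:240,280:400];cv2.imwrite("pics/z.png",cv2.resize(im,None,fx=6,fy=6,interpolation=cv2.INTER_CUBIC))
E
```

```text
(no output)
```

View pics/y.png

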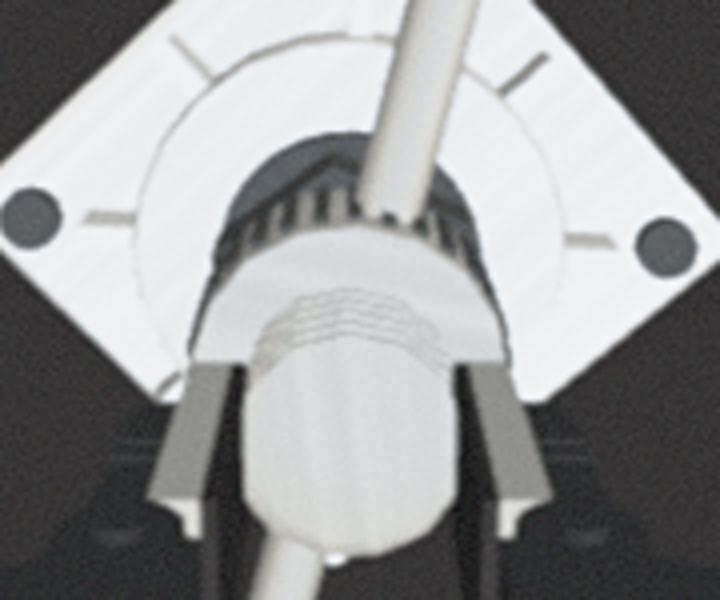

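View pics/z.png

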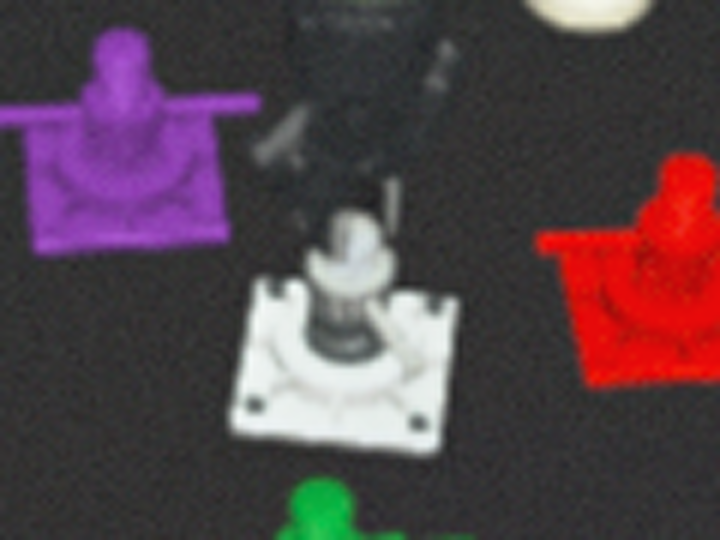

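The fingers closed on the stud above the ring, so they stand too high. I'll measure the ring height at close range by overlaying the model on this picture.

```bash
python3 - <<'E'
from h import *
c=cams.get_calibration("wrist")
B=[onplane("wrist",u,.013,c) for u in ((321.5,126.5),(237.5,204.5),(396.5,211.5))]
print(np.round(B,4)); ctr=(B[1]+B[2])/2 ; print(ctr)
im=cv2.imread("pics/w3.png");k=4;x0,y0=230,90
big=cv2.resize(im[y0:y0+150,x0:x0+190],None,fx=k,fy=k,interpolation=cv2.INTER_CUBIC)
ax=ctr[:2]
def circ(z,r,col):
    pts=[proj("wrist",np.array([ax[0]+r*np.cos(t),ax[1]+r*np.sin(t),z]),c) for t in np.linspace(0,2*np.pi,80)]
    pts=((np.array(pts)-[x0,y0]+.5)*k).astype(int); cv2.polylines(big,[pts],True,col,1)
circ(.109,.0145,(0,0,255))
for z,col in ((.064,(255,0,0)),(.069,(0,160,0)),(.074,(200,0,200))):
    circ(z+.011,.0225,col)
    a=np.radians(126.5); 
    for rr in(.03,.077):
      for s in(-1,1):
        u=proj("wrist",np.array([ax[0]+rr*np.cos(a)-s*.005*np.sin(a),ax[1]+rr*np.sin(a)+s*.005*np.cos(a),z]),c)
        cv2.circle(big,tuple(((u-[x0,y0]+.5)*k).astype(int)),3,col,-1)
cv2.imwrite("pics/ov.png",big)
E
```

```text
[[ 0.5273  0.0096  0.013 ]
 [ 0.5311 -0.0787  0.013 ]
 [ 0.6153  0.0137  0.013 ]]
[ 0.57320637 -0.03249662  0.013     ]
```

View pics/ov.png

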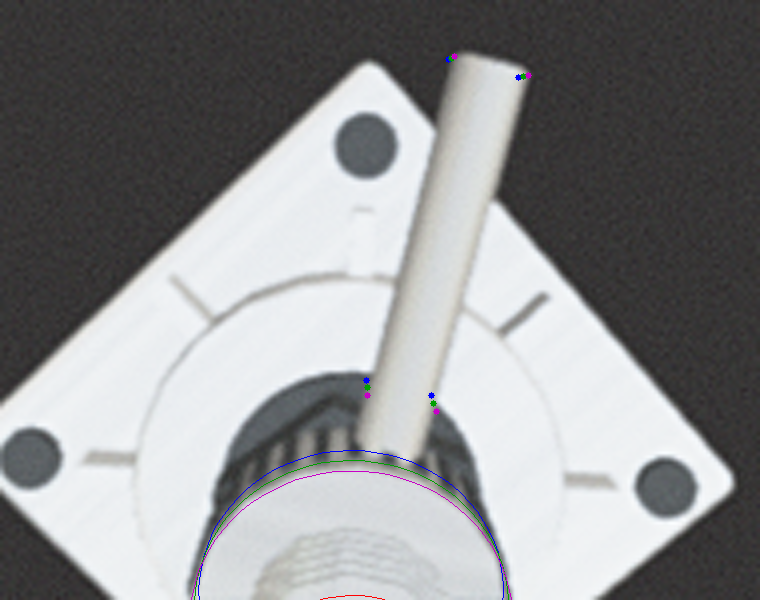

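```bash
python3 - <<'E'
from h import *
c=cams.get_calibration("wrist");s=telemetry.observe();R=Rn.from_euler("xyz",s["tool_rot"])
for z in (-.013,0,.005,.01,.017):
  print(z,[proj("wrist",s["position"]+R.apply([x,y,z]),c).round(1).tolist() for x in(-.011,.011) for y in (-.0127,.0127)])
print((-c["R"].T@c["t"]).round(4), R.inv().apply(-c["R"].T@c["t"]-s["position"]))
E
```

```text
-0.013 [[292.7, 273.6], [340.8, 273.6], [291.8, 234.8], [341.7, 234.8]]
0 [[294.5, 262.2], [339.1, 262.2], [293.7, 225.9], [339.9, 225.9]]
0.005 [[295.1, 258.2], [338.5, 258.2], [294.3, 222.8], [339.2, 222.8]]
0.01 [[295.7, 254.5], [337.9, 254.5], [294.9, 219.9], [338.6, 219.9]]
0.017 [[296.4, 249.6], [337.2, 249.6], [295.7, 216.1], [337.8, 216.1]]
[0.5189 0.0122 0.2423] [ 0.06959382  0.00018081 -0.15783744]
```

```bash
python3 - <<'E'
import cv2
im=cv2.imread("pics/w2.png")[230:350,150:300];cv2.imwrite("pics/y2.png",cv2.resize(im,None,fx=5,fy=5,interpolation=cv2.INTER_CUBIC))
im=cv2.imread("pics/s2.png")[165:215,310:370];cv2.imwrite("pics/z2.png",cv2.resize(im,None,fx=10,fy=10,interpolation=cv2.INTER_CUBIC))
E
```

```text
(no output)
```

View pics/y2.png

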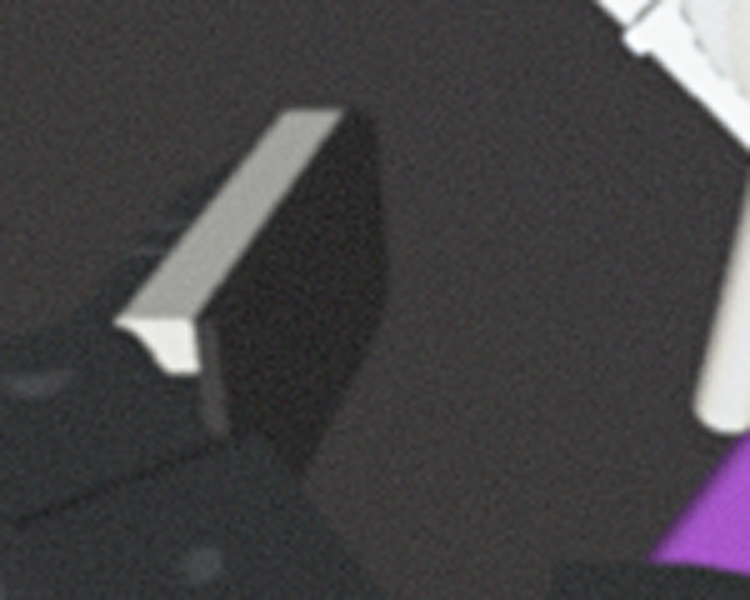

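View pics/z2.png

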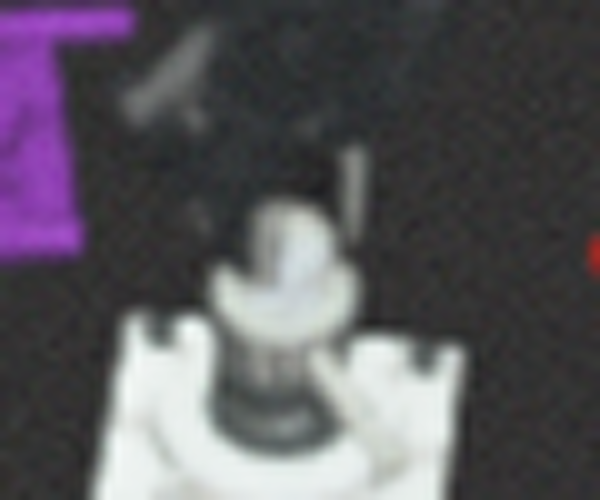

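```bash
python3 - <<'E'
from h import *
c=cams.get_calibration("wrist");s=telemetry.observe();R=Rn.from_euler("xyz",s["tool_rot"])
o=R.inv().apply(-c["R"].T@c["t"]-s["position"])
def hit(uv,y):
    d=R.inv().apply(c["R"].T@np.array([(uv[0]-c["cx"])/c["fx"],(uv[1]-c["cy"])/c["fy"],1])); return (o+d*(y-o[1])/d[1]).round(4)
for uv in ((219,252),(225.3,253.6),(227.5,275),(227.5,288),(190.5,294),(211,324)): print("open",uv,hit(uv,-.0427))
for uv in ((291,240.5),(344,240.5),(282,274)): print("w25",uv,hit(uv,-.0127 if uv[0]<318 else .0127))
E
```

```text
open (219, 252) [ 0.012  -0.0427 -0.0355]
open (225.3, 253.6) [ 0.0074 -0.0427 -0.0273]
open (227.5, 275) [-0.004  -0.0427 -0.0269]
open (227.5, 288) [-0.01   -0.0427 -0.0286]
open (190.5, 294) [ 0.0113 -0.0427 -0.067 ]
open (211, 324) [-0.0116 -0.0427 -0.0527]
w25 (291, 240.5) [ 0.0101 -0.0127 -0.0181]
w25 (344, 240.5) [ 0.0135  0.0127 -0.0261]
w25 (282, 274) [ 0.0135 -0.0127 -0.0573]
```

```bash
python3 - <<'E'
from h import *
c=cams.get_calibration("wrist");s=telemetry.observe();R=Rn.from_euler("xyz",s["tool_rot"])
o=R.inv().apply(-c["R"].T@c["t"]-s["position"])
for uv in ((318,346),(318,372)):
    d=R.inv().apply(c["R"].T@np.array([(uv[0]-c["cx"])/c["fx"],(uv[1]-c["cy"])/c["fy"],1]))
    for x in (.0375,.042): print(uv,x,(o+d*(x-o[0])/d[0]).round(4))
im=cv2.imread("pics/w2.png")[230:400,220:420];cv2.imwrite("pics/y3.png",cv2.convertScaleAbs(cv2.resize(im,None,fx=4,fy=4,interpolation=cv2.INTER_CUBIC)[:600],alpha=2.5))
E
```

```text
(318, 346) 0.0375 [ 0.0375  0.0003 -0.1211]
(318, 346) 0.042 [ 0.042   0.0003 -0.1263]
(318, 372) 0.0375 [ 0.0375  0.0003 -0.1258]
(318, 372) 0.042 [ 0.042   0.0003 -0.1303]
```

View pics/y3.png

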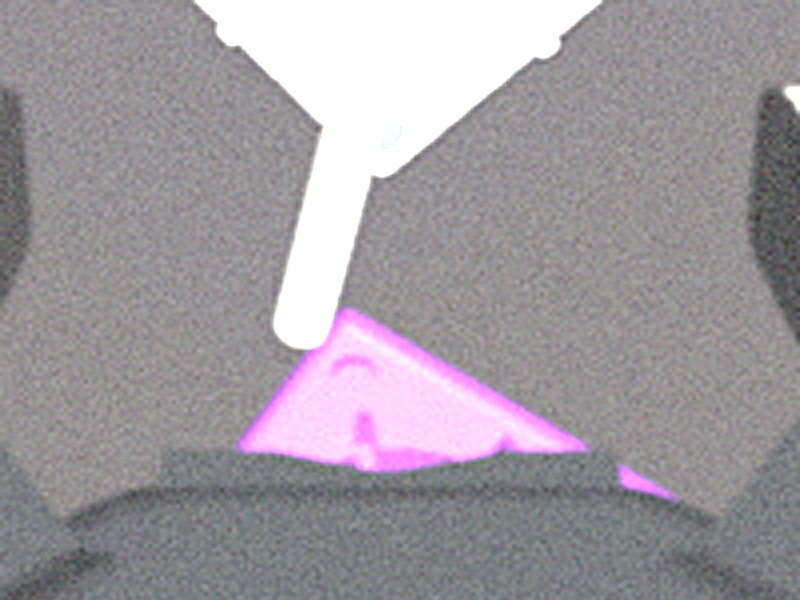

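{"method": "arm_command", "body": {
  "deltas": [
    [1,0,0,0,0,0,0],
    [1,0,0,0,0,0,0],
    [1,0,0,0,0,0,0],
    [1,0,0,0,0,0,0]
  ]
}}

```text
clock: 5.72
position: [0.5722, -0.0324, 0.0841]
tool_rot: [-3.142, -0.0, 2.449]
force: [0.4, 0.5, -0.4]
grip_width: 0.0854
```

```bash
python3 - <<'E'
from h import *
delta((.5714,-.0328,.065),140)
E
```

```text
t 5.72 pos [ 0.5722 -0.0324  0.0841] yaw [-1.8000e+02 -1.0000e-02  1.4034e+02] q [ 0.42  0.7  -0.68  1.82  0.58  0.83  0.33] F [ 0.4  0.5 -0.4] M [0.012 0.009 0.001] w 0.0854
shift [ 0.003 -0.005  0.127] rot [-0.    -0.     0.008]
```

The visible palm lies well back (~0.12 m behind the TCP), and the images put the real fingertips about 30 mm higher than stated. There's room to go lower, so I'll do that in two steps.

{"method": "arm_command", "body": {
  "deltas": [
    [1,0,0,0.06,0,0,0],
    [1,0,0,0.125,0,0,0],
    [1,0,0,0.125,0,0,0]
  ]
}}

```text
clock: 6.1
position: [0.5716, -0.0324, 0.0643]
tool_rot: [-3.141, -0.001, 2.45]
force: [0.5, 0.6, -0.1]
grip_width: 0.0852
```

{"method": "arm_command", "body": {
  "deltas": [
    [1,0,0,0.06,0,0,0],
    [1,0,0,0.11,0,0,0],
    [1,0,0,0.11,0,0,0]
  ]
}}

```text
clock: 6.48
position: [0.5719, -0.0324, 0.0482]
tool_rot: [-3.141, -0.001, 2.45]
force: [0.4, -0.1, 0.1]
grip_width: 0.0852
```

```bash
python3 - <<'E'
from h import *
delta((.5718,-.0326,.046),140)
cv2.imwrite("pics/w4.png",cams.grab_frame("wrist"))
im=cams.grab_frame("side")[150:230,280:390];cv2.imwrite("pics/s4.png",cv2.resize(im,None,fx=7,fy=7,interpolation=cv2.INTER_CUBIC))
E
```

```text
t 6.47 pos [ 0.5719 -0.0324  0.0482] yaw [-1.7997e+02 -5.0000e-02  1.4035e+02] q [ 0.4   0.75 -0.64  1.84  0.62  0.77  0.3 ] F [ 0.4 -0.1  0.1] M [ 0.019  0.01  -0.031] w 0.0852
shift [-0.001 -0.001  0.014] rot [-0.001 -0.001  0.008]
```

View pics/w4.png

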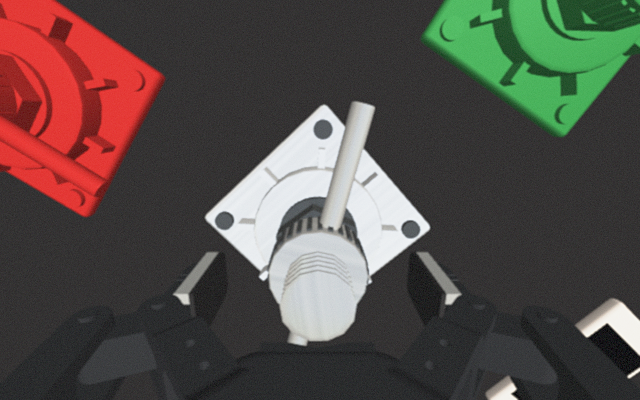

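View pics/s4.png

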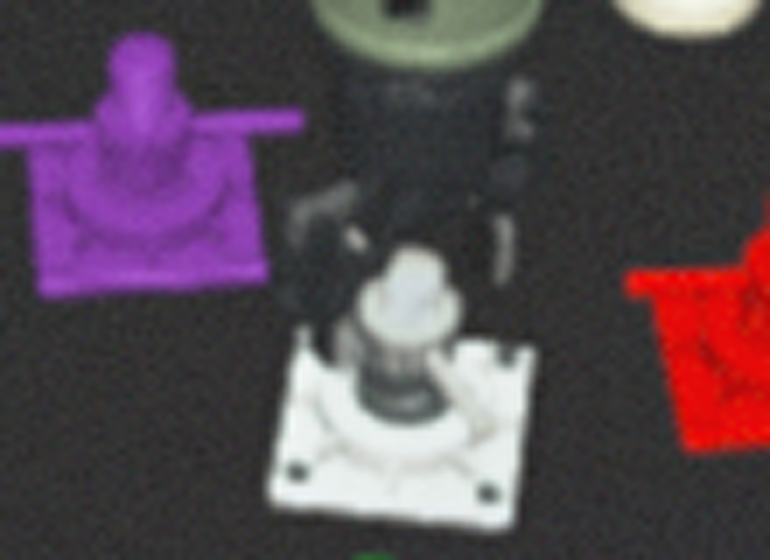

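{"method": "arm_command", "body": {
  "deltas": [
    [0.4,0,0,0,0,0,0],
    [0.2,0,0,0,0,0,0],
    [0.2,0,0,0,0,0,0],
    [0.2,0,0,0,0,0,0]
  ],
  "newtons": 20
}}

```text
clock: 7.08
position: [0.5722, -0.0325, 0.0489]
tool_rot: [3.142, 0.0, 2.449]
force: [-0.4, -0.1, -1.0]
grip_width: 0.0511
```

{"method": "arm_command", "body": {
  "deltas": [
    [-0.2,0,0,0,0,0,0],
    [-0.4,0,0,0,0,0,0],
    [-0.4,0,0,0,0,0,0],
    [-0.4,0,0,0,0,0,0]
  ],
  "newtons": 20
}}

```text
clock: 7.58
position: [0.5724, -0.0323, 0.049]
tool_rot: [3.141, 0.0, 2.449]
force: [0.4, 1.1, 4.3]
grip_width: 0.0441
```

```bash
python3 - <<'E'
from h import *
delta((.5718,-.0326,.048),140)
im=cams.grab_frame("wrist");cv2.imwrite("pics/w5.png",im);im=im[150:300,230:410];cv2.imwrite("pics/y.png",cv2.resize(im,None,fx=4,fy=4,interpolation=cv2.INTER_CUBIC))
E
```

```text
t 7.58 pos [ 0.5724 -0.0323  0.049 ] yaw [1.7998e+02 1.0000e-02 1.4034e+02] q [ 0.4   0.75 -0.64  1.84  0.62  0.77  0.3 ] F [0.4 1.1 4.3] M [ 0.271 -0.035  0.026] w 0.0441
shift [ 0.002 -0.004  0.006] rot [0.    0.    0.008]
```

View pics/y.png

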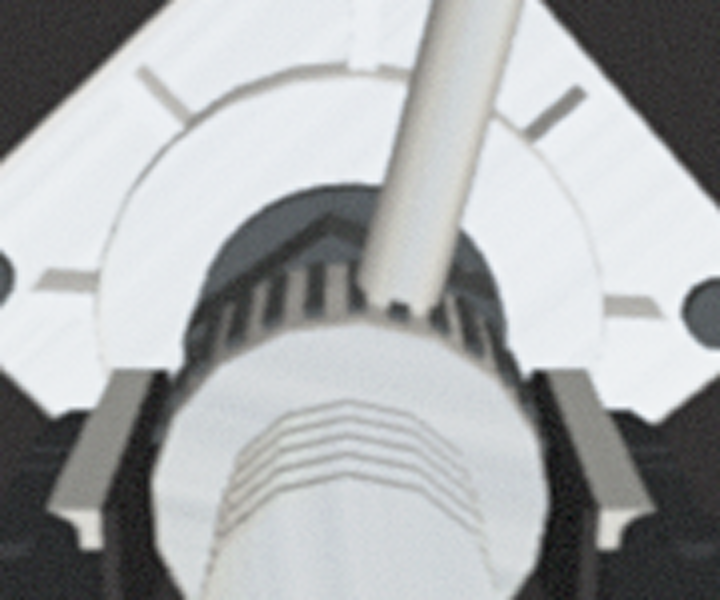

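Gripped on the ring (44 mm). Turning clockwise 45°, following the pitch down.

{"method": "arm_command", "body": {
  "deltas": [
    [-0.4,0,0,0.001,0,0,0.2],
    [-0.4,0,0,0.0015,0,0,0.4],
    [-0.4,0,0,0.002,0,0,0.6],
    [-0.4,0,0,0.003,0,0,0.8],
    [-0.4,0,0,0.0033,0,0,1],
    [-0.4,0,0,0.0033,0,0,1]
  ]
}}

```text
clock: 8.38
position: [0.5724, -0.0323, 0.0485]
tool_rot: [3.141, 0.0, 1.665]
force: [0.4, 1.5, 3.6]
grip_width: 0.0441
```

```bash
python3 - <<'E'
from h import *
delta((.5718,-.0326,.048),95)
cv2.imwrite("pics/w6.png",cams.grab_frame("wrist"))
E
```

```text
t 8.38 pos [ 0.5724 -0.0323  0.0485] yaw [1.7998e+02 3.0000e-02 9.5400e+01] q [ 0.27  0.7  -0.45  1.84  0.45  0.7  -0.35] F [0.4 1.5 3.6] M [ 0.173 -0.23  -0.053] w 0.0441
shift [-0.001 -0.004  0.003] rot [0.    0.001 0.009]
```

View pics/w6.png

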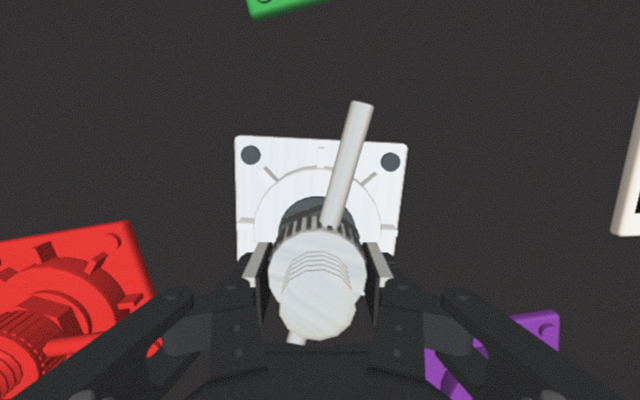

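{"method": "arm_command", "body": {
  "deltas": [
    [-0.4,0,0,0.001,0,0,0.2],
    [-0.4,0,0,0.0015,0,0,0.4],
    [-0.4,0,0,0.002,0,0,0.6],
    [-0.4,0,0,0.003,0,0,0.8],
    [-0.4,0,0,0.0033,0,0,1],
    [-0.4,0,0,0.0033,0,0,1]
  ]
}}

```text
clock: 9.18
position: [0.5724, -0.0323, 0.0479]
tool_rot: [3.141, 0.0, 0.883]
force: [1.7, 0.7, 5.5]
grip_width: 0.0442
```

```bash
python3 - <<'E'
from h import *
delta((.5718,-.0326,.048),95)
E
```

```text
t 9.18 pos [ 0.5724 -0.0323  0.0479] yaw [179.98   0.    50.57] q [ 0.13  0.68 -0.25  1.85  0.26  0.65 -0.97] F [1.7 0.7 5.5] M [ 0.166 -0.292 -0.031] w 0.0442
shift [-0.004 -0.002 -0.   ] rot [ 0.     0.    -0.987]
```

{"method": "arm_command", "body": {
  "deltas": [
    [-0.4,0,0,0.001,0,0,0.2],
    [-0.4,0,0,0.0015,0,0,0.4],
    [-0.4,0,0,0.002,0,0,0.6],
    [-0.4,0,0,0.003,0,0,0.8],
    [-0.4,0,0,0.0033,0,0,1],
    [-0.4,0,0,0.0033,0,0,1]
  ]
}}

```text
clock: 9.93
position: [0.5724, -0.0324, 0.0474]
tool_rot: [3.141, 0.0, 0.098]
force: [1.8, 0.2, 6.0]
grip_width: 0.0442
```

```bash
python3 - <<'E'
from h import *
delta((.5718,-.0326,.048),95)
E
```

```text
t 9.93 pos [ 0.5724 -0.0324  0.0474] yaw [179.99   0.     5.59] q [-0.02  0.67 -0.04  1.86  0.05  0.61 -1.56] F [1.8 0.2 6. ] M [ 0.102 -0.316 -0.048] w 0.0442
shift [-0.004  0.001 -0.004] rot [ 0.     0.    -1.987]
```

{"method": "arm_command", "body": {
  "deltas": [
    [-0.4,0,0,0.001,0,0,0.2],
    [-0.4,0,0,0.0015,0,0,0.4],
    [-0.4,0,0,0.002,0,0,0.6],
    [-0.4,0,0,0.003,0,0,0.8],
    [-0.4,0,0,0.0033,0,0,1],
    [-0.4,0,0,0.0033,0,0,1]
  ]
}}

```text
clock: 10.68
position: [0.5724, -0.0324, 0.0468]
tool_rot: [3.141, 0.0, -0.688]
force: [1.2, 0.0, 7.8]
grip_width: 0.0439
```

```bash
python3 - <<'E'
from h import *
delta((.5718,-.0326,.048),95)
E
```

```text
t 10.68 pos [ 0.5724 -0.0324  0.0468] yaw [ 1.7999e+02  1.0000e-02 -3.9410e+01] q [-0.16  0.68  0.17  1.87 -0.18  0.61 -2.14] F [1.2 0.  7.8] M [ 0.132 -0.289 -0.04 ] w 0.0439
shift [-0.002  0.004 -0.008] rot [-0.     0.    -2.987]
```

Half a turn done and the bar moved with the tool. Now I'll regrasp: open, lift, turn back 180°, lower and close.

{"method": "arm_command", "body": {
  "deltas": [
    [1,0,0,0,0,0,0],
    [1,0,0,0,0,0,0],
    [1,0,0,0,0,0,0],
    [1,0,0,-0.1,0,0,0],
    [1,0,0,-0.23,0,0,0],
    [1,0,0,-0.23,0,0,0]
  ]
}}

```text
clock: 11.42
position: [0.5732, -0.0325, 0.0833]
tool_rot: [-3.14, -0.002, -0.692]
force: [-0.0, -0.0, 0.1]
grip_width: 0.0856
```

```bash
python3 - <<'E'
from h import *
delta((.5718,-.0326,.048),95)
im=cams.grab_frame("side")[150:230,280:390];cv2.imwrite("pics/s5.png",cv2.resize(im,None,fx=7,fy=7,interpolation=cv2.INTER_CUBIC))
cv2.imwrite("pics/w7.png",cams.grab_frame("wrist"))
E
```

```text
t 11.43 pos [ 0.5732 -0.0325  0.0833] yaw [-1.799e+02 -1.200e-01 -3.964e+01] q [-0.18  0.62  0.18  1.85 -0.17  0.68 -2.15] F [-0.  -0.   0.1] M [ 0.04   0.009 -0.036] w 0.0856
shift [-0.007  0.007  0.236] rot [ 2.000e-03 -4.000e-03 -2.992e+00]
```

View pics/s5.png

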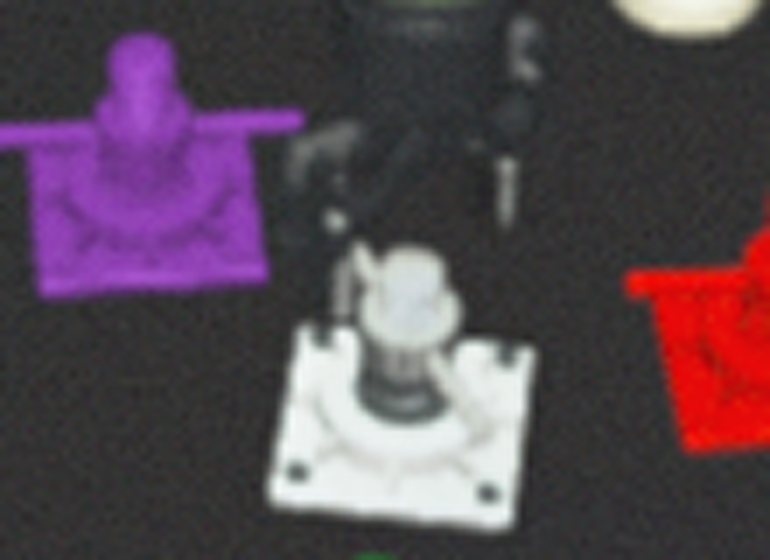

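View pics/w7.png

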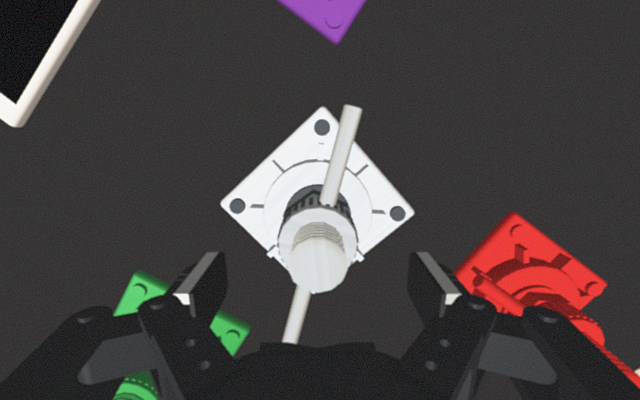

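{"method": "arm_command", "body": {
  "deltas": [
    [1,0,0,0,0,0,-0.2],
    [1,0,0,0,0,0,-0.4],
    [1,0,0,0,0,0,-0.6],
    [1,0,0,0,0,0,-0.8],
    [1,0,0,0,0,0,-1]
  ]
}}

```text
clock: 12.15
position: [0.5719, -0.0324, 0.0809]
tool_rot: [-3.141, 0.001, 0.099]
force: [-0.2, -0.5, -0.2]
grip_width: 0.0856
```

{"method": "arm_command", "body": {
  "deltas": [
    [1,0,0,0,0,0,-0.2],
    [1,0,0,0,0,0,-0.4],
    [1,0,0,0,0,0,-0.6],
    [1,0,0,0,0,0,-0.8],
    [1,0,0,0,0,0,-1]
  ]
}}

```text
clock: 12.78
position: [0.5719, -0.0324, 0.0809]
tool_rot: [-3.141, 0.0, 0.884]
force: [0.1, -0.4, -0.0]
grip_width: 0.0855
```

{"method": "arm_command", "body": {
  "deltas": [
    [1,0,0,0,0,0,-0.2],
    [1,0,0,0,0,0,-0.4],
    [1,0,0,0,0,0,-0.6],
    [1,0,0,0,0,0,-0.8],
    [1,0,0,0,0,0,-1]
  ]
}}

```text
clock: 13.4
position: [0.5719, -0.0325, 0.0809]
tool_rot: [-3.141, -0.0, 1.669]
force: [0.1, -0.1, 0.1]
grip_width: 0.0849
```

{"method": "arm_command", "body": {
  "deltas": [
    [1,0,0,0,0,0,-0.2],
    [1,0,0,0,0,0,-0.4],
    [1,0,0,0,0,0,-0.6],
    [1,0,0,0,0,0,-0.8],
    [1,0,0,0,0,0,-1],
    [1,0,0,0,0,0,-1]
  ]
}}

```text
clock: 14.15
position: [0.5719, -0.0326, 0.0808]
tool_rot: [-3.141, -0.001, 2.448]
force: [-0.5, 0.5, 0.3]
grip_width: 0.0852
```

```bash
python3 - <<'E'
from h import *
delta((.5724,-.0324,.0465),140)
cv2.imwrite("pics/w8.png",cams.grab_frame("wrist"))
E
```

```text
t 14.15 pos [ 0.5719 -0.0326  0.0808] yaw [-1.7999e+02 -7.0000e-02  1.4029e+02] q [ 0.4   0.69 -0.65  1.82  0.56  0.81  0.35] F [-0.5  0.5  0.3] M [-0.015 -0.059  0.009] w 0.0852
shift [-0.002  0.003  0.229] rot [-0.    -0.001  0.006]
```

View pics/w8.png

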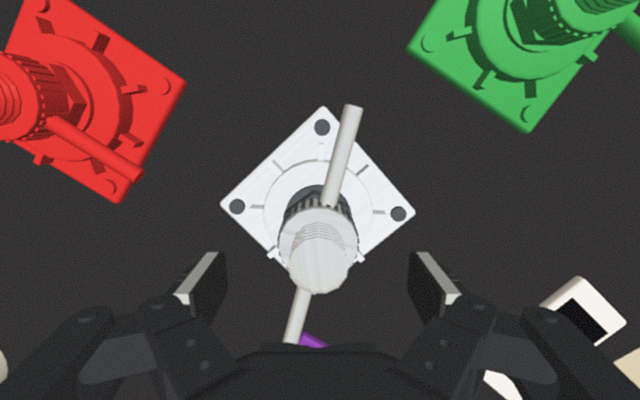

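Down and grip again at the same relative height.

{"method": "arm_command", "body": {
  "deltas": [
    [1,-0.002,0.002,0.1,0,0,0],
    [1,-0.002,0.002,0.225,0,0,0],
    [0.3,-0.002,0.002,0.225,0,0,0],
    [0.2,-0.002,0.002,0.225,0,0,0],
    [0,-0.002,0.002,0.225,0,0,0],
    [-0.4,-0.002,0.002,0.225,0,0,0],
    [-0.4,-0.002,0.002,0.225,0,0,0],
    [-0.4,-0.002,0.002,0.225,0,0,0]
  ],
  "newtons": 20
}}

```text
clock: 15.2
position: [0.5728, -0.0325, 0.0479]
tool_rot: [3.142, 0.0, 2.449]
force: [-3.3, -2.1, 5.5]
grip_width: 0.0439
```

```bash
python3 - <<'E'
from h import *
delta((.5724,-.0324,.0465),140)
E
```

```text
t 15.2 pos [ 0.5728 -0.0325  0.0479] yaw [1.8000e+02 2.0000e-02 1.4034e+02] q [ 0.38  0.74 -0.61  1.84  0.6   0.76  0.32] F [-3.3 -2.1  5.5] M [-0.204  0.624 -0.033] w 0.0439
shift [ 0.002 -0.001  0.009] rot [0.    0.    0.008]
```

{"method": "arm_command", "body": {
  "deltas": [
    [-0.4,0,0,0.001,0,0,0.2],
    [-0.4,0,0,0.0015,0,0,0.4],
    [-0.4,0,0,0.002,0,0,0.6],
    [-0.4,0,0,0.003,0,0,0.8],
    [-0.4,0,0,0.0033,0,0,1],
    [-0.4,0,0,0.0033,0,0,1]
  ]
}}

```text
clock: 15.95
position: [0.5726, -0.0325, 0.0474]
tool_rot: [-3.141, 0.001, 1.662]
force: [-3.7, -1.6, 5.3]
grip_width: 0.0442
```

```bash
cat > m.py <<'E'
from h import *
s=telemetry.observe();print(round(s["clock"],2),"yaw",np.degrees(s["tool_rot"][2]).round(2),s["position"].round(4),"F",s["force"].round(1),"M",s["moment"].round(3),"tau",s["joint_efforts"].round(2),"q7",s["qpos"][6].round(3),"w",round(s["grip_width"],4))
E
python3 m.py
```

```text
15.95 yaw 95.2 [ 0.5726 -0.0325  0.0474] F [-3.7 -1.6  5.3] M [-0.317  0.766 -0.025] tau [ -1.71 -93.05  -7.3  -25.96  -0.45  -1.41  -1.87] q7 -0.326 w 0.0442
```

{"method": "arm_command", "body": {
  "deltas": [
    [-0.4,0,0,0.0005,0,0,0.1],
    [-0.4,0,0,0.001,0,0,0.2],
    [-0.4,0,0,0.0015,0,0,0.3],
    [-0.4,0,0,0.002,0,0,0.4]
  ]
}}

```text
clock: 16.45
position: [0.5725, -0.0325, 0.0471]
tool_rot: [-3.142, 0.0, 1.347]
force: [-4.1, -1.3, 8.9]
grip_width: 0.0444
```

```bash
python3 m.py
```

```text
16.45 yaw 77.2 [ 0.5725 -0.0325  0.0471] F [-4.1 -1.3  8.9] M [-0.171  1.059  0.052] tau [  0.89 -91.21  -6.67 -26.23   0.65  -1.4    1.57] q7 -0.574 w 0.0444
```

```bash
python3 - <<'E'
from h import *
im=cams.grab_frame("wrist");cv2.imwrite("pics/w9.png",im)
s=telemetry.observe();print(s["position"],s["tool_rot"]); c=cams.get_calibration("wrist");np.savez("w9.npz",R=c["R"],t=c["t"])
x0,y0=260,180
big=cv2.resize(im[y0:y0+70,x0:x0+110],None,fx=7,fy=7,interpolation=cv2.INTER_CUBIC)
big=cv2.convertScaleAbs(np.clip(big,0,140),alpha=1.8);cv2.imwrite("pics/n1.png",big)
B=None
E
```

```text
[ 0.5725248  -0.03248991  0.04714987] [-3.14154049e+00  2.69437535e-04  1.34290510e+00]
```

View pics/n1.png

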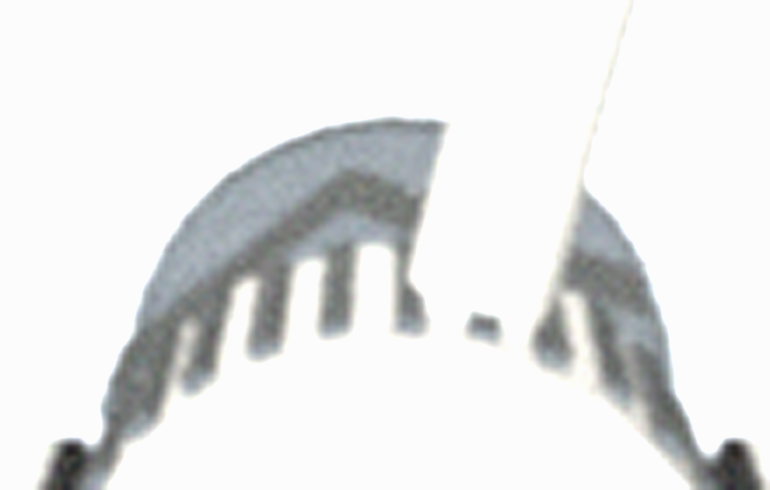

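View pics/w9.png

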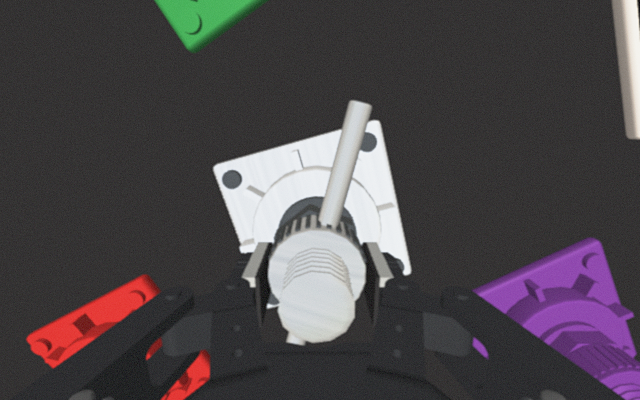

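```bash
python3 - <<'E'
from h import *
from scipy.optimize import fsolve
c=cams.get_calibration("wrist")
B=[onplane("wrist",u,.013,c) for u in ((232,179.5),(367.5,142.5))]
print(np.round(B,4))
# housing yaw: bolts of known pattern 88mm square; which corners: 
d=B[1]-B[0]; n=np.array([-d[1],d[0],0]); 
for s in(1,-1): print("ctr",(B[0]+B[1])/2+s*n/2)
ctr=min([(B[0]+B[1])/2+s*n/2 for s in(1,-1)],key=lambda p:abs(p[0]-.572)+abs(p[1]+.0325))
for A in (ctr[:2],np.array([.5724,-.0325])):
  def sol(uv,r):
    # find (z,ang) s.t. projection = uv
    best=[]
    for a0 in np.radians([40,80,120,60]):
        f=lambda p: proj("wrist",np.array([A[0]+r*np.cos(p[1]),A[1]+r*np.sin(p[1]),p[0]]),c)-uv
        x,_,ok,_=fsolve(f,[.055,a0],full_output=1)
        if ok==1: best.append((round(x[0],5),round(np.degrees(x[1])%360,1)))
    return best[:2]
  print("nut top vtx",sol((310.7,210.3),.02425),"bot",sol((310,204.3),.02425))
  print("foot",sol((313.6,214.7),.0225),"ringtop",sol((318,227.2),.0225))
E
```

```text
[[0.5265 0.0091 0.013 ]
 [0.6153 0.0125 0.013 ]]
ctr [0.56917765 0.05520463 0.013     ]
ctr [ 0.57255352 -0.03357269  0.013     ]
nut top vtx [(np.float64(0.05584), np.float64(84.7)), (np.float64(0.05584), np.float64(84.7))] bot [(np.float64(0.04463), np.float64(86.2)), (np.float64(0.04463), np.float64(86.2))]
foot [(np.float64(0.05817), np.float64(81.5)), (np.float64(0.05817), np.float64(81.5))] ringtop [(np.float64(0.07621), np.float64(75.9)), (np.float64(0.07621), np.float64(75.9))]
nut top vtx [(np.float64(0.05923), np.float64(83.6)), (np.float64(0.05923), np.float64(83.6))] bot [(np.float64(0.04832), np.float64(85.0)), (np.float64(0.04832), np.float64(85.0))]
foot [(np.float64(0.06131), np.float64(80.4)), (np.float64(0.06131), np.float64(80.4))] ringtop [(np.float64(0.07886), np.float64(74.9)), (np.float64(0.07886), np.float64(74.9))]
```

Visual gap estimate: roughly 2 mm left, too coarse to rely on. From here I'll creep 4.5° per call and check the moment each time, so contact can't exceed ~0.7 N m.

{"method": "arm_command", "body": {
  "deltas": [
    [-0.4,0,0,0.0,0,0,0.1]
  ]
}}

```text
clock: 16.62
position: [0.5725, -0.0325, 0.0471]
tool_rot: [-3.141, 0.0, 1.27]
force: [-3.4, -0.6, 8.0]
grip_width: 0.044
```

```bash
python3 m.py
```

```text
16.62 yaw 72.75 [ 0.5725 -0.0325  0.0471] F [-3.4 -0.6  8. ] M [-0.156  1.012  0.098] tau [  1.03 -91.54  -6.44 -26.34   0.82  -1.31   2.2 ] q7 -0.635 w 0.044
```

{"method": "arm_command", "body": {
  "deltas": [
    [-0.4,0,0,0.0,0,0,0.05]
  ]
}}

```text
clock: 16.75
position: [0.5725, -0.0325, 0.0471]
tool_rot: [-3.142, 0.0, 1.23]
force: [-4.5, -0.2, 7.5]
grip_width: 0.0441
```

```bash
python3 m.py
```

```text
16.75 yaw 70.49 [ 0.5725 -0.0325  0.0471] F [-4.5 -0.2  7.5] M [-0.149  0.963  0.057] tau [-1.000e-02 -9.195e+01 -5.240e+00 -2.629e+01  2.100e-01 -1.390e+00
  3.200e-01] q7 -0.666 w 0.0441
```

{"method": "arm_command", "body": {
  "deltas": [
    [-0.4,0,0,0.0,0,0,0.0]
  ]
}}

```text
clock: 16.88
position: [0.5725, -0.0325, 0.0471]
tool_rot: [-3.141, 0.0, 1.231]
force: [-4.6, -1.5, 7.3]
grip_width: 0.0446
```

```bash
python3 m.py
```

```text
16.88 yaw 70.56 [ 0.5725 -0.0325  0.0471] F [-4.6 -1.5  7.3] M [-0.196  0.972 -0.009] tau [-9.700e-01 -9.202e+01 -4.720e+00 -2.621e+01 -7.000e-02 -1.460e+00
 -5.100e-01] q7 -0.665 w 0.0446
```

{"method": "arm_command", "body": {
  "deltas": [
    [-0.4,0,0,0.0003,0,0,0.1]
  ]
}}

```text
clock: 17.0
position: [0.5725, -0.0325, 0.047]
tool_rot: [-3.141, 0.0, 1.152]
force: [-4.6, -1.2, 7.1]
grip_width: 0.0439
```

```bash
python3 m.py
```

```text
17.0 yaw 66.01 [ 0.5725 -0.0325  0.047 ] F [-4.6 -1.2  7.1] M [-0.106  1.058  0.055] tau [  1.37 -91.48  -5.69 -26.38   0.94  -1.3    2.46] q7 -0.727 w 0.0439
```

{"method": "arm_command", "body": {
  "deltas": [
    [-0.4,0,0,0.0003,0,0,0.1]
  ]
}}

```text
clock: 17.12
position: [0.5725, -0.0325, 0.047]
tool_rot: [-3.141, 0.0, 1.072]
force: [-3.8, -0.8, 7.8]
grip_width: 0.0442
```

```bash
python3 m.py
```

```text
17.12 yaw 61.44 [ 0.5725 -0.0325  0.047 ] F [-3.8 -0.8  7.8] M [-0.082  1.017  0.015] tau [  1.17 -91.7   -4.82 -26.43   0.66  -1.36   1.58] q7 -0.789 w 0.0442
```

{"method": "arm_command", "body": {
  "deltas": [
    [-0.4,0,0,0.0003,0,0,0.1]
  ]
}}

```text
clock: 17.25
position: [0.5725, -0.0325, 0.0469]
tool_rot: [-3.141, 0.0, 0.994]
force: [-5.2, -0.3, 8.1]
grip_width: 0.044
```

```bash
python3 m.py
```

```text
17.25 yaw 56.94 [ 0.5725 -0.0325  0.0469] F [-5.2 -0.3  8.1] M [-0.109  1.055  0.09 ] tau [  1.07 -91.75  -4.28 -26.45   0.63  -1.37   1.54] q7 -0.849 w 0.044
```

{"method": "arm_command", "body": {
  "deltas": [
    [-0.4,0,0,0.0003,0,0,0.1]
  ]
}}

```text
clock: 17.38
position: [0.5724, -0.0325, 0.0469]
tool_rot: [-3.141, 0.0, 0.915]
force: [-4.8, -0.9, 7.2]
grip_width: 0.044
```

```bash
python3 m.py
```

```text
17.38 yaw 52.44 [ 0.5724 -0.0325  0.0469] F [-4.8 -0.9  7.2] M [-0.104  1.007  0.064] tau [  1.06 -91.75  -3.74 -26.47   0.63  -1.39   1.53] q7 -0.91 w 0.044
```

{"method": "arm_command", "body": {
  "deltas": [
    [-0.4,0,0,0.0003,0,0,0.1]
  ]
}}

```text
clock: 17.5
position: [0.5725, -0.0325, 0.0468]
tool_rot: [-3.141, 0.0, 0.837]
force: [-4.8, -0.1, 7.1]
grip_width: 0.0439
```

```bash
python3 m.py
```

```text
17.5 yaw 47.95 [ 0.5725 -0.0325  0.0468] F [-4.8 -0.1  7.1] M [-0.058  1.018  0.073] tau [  1.07 -91.75  -3.2  -26.48   0.62  -1.4    1.53] q7 -0.97 w 0.0439
```

{"method": "arm_command", "body": {
  "deltas": [
    [-0.4,0,0,0.0003,0,0,0.1]
  ]
}}

```text
clock: 17.62
position: [0.5725, -0.0324, 0.0468]
tool_rot: [-3.141, 0.0, 0.758]
force: [-4.8, -0.1, 6.7]
grip_width: 0.0438
```

```bash
python3 m.py
```

```text
17.62 yaw 43.45 [ 0.5725 -0.0324  0.0468] F [-4.8 -0.1  6.7] M [-0.117  1.036  0.073] tau [  1.1  -91.74  -2.66 -26.48   0.62  -1.4    1.52] q7 -1.03 w 0.0438
```

{"method": "arm_command", "body": {
  "deltas": [
    [-0.4,0,0,0.0003,0,0,0.1]
  ]
}}

```text
clock: 17.75
position: [0.5725, -0.0324, 0.0468]
tool_rot: [-3.141, 0.0, 0.68]
force: [-5.4, -0.8, 7.8]
grip_width: 0.0443
```

```bash
python3 m.py
```

```text
17.75 yaw 38.95 [ 0.5725 -0.0324  0.0468] F [-5.4 -0.8  7.8] M [-0.106  1.039  0.039] tau [  1.13 -91.73  -2.12 -26.48   0.61  -1.41   1.52] q7 -1.09 w 0.0443
```

{"method": "arm_command", "body": {
  "deltas": [
    [-0.4,0,0,0.0003,0,0,0.1]
  ]
}}

```text
clock: 17.88
position: [0.5724, -0.0324, 0.0467]
tool_rot: [-3.141, 0.0, 0.601]
force: [-4.6, -0.8, 6.6]
grip_width: 0.0444
```

```bash
python3 m.py
```

```text
17.88 yaw 34.45 [ 0.5724 -0.0324  0.0467] F [-4.6 -0.8  6.6] M [-0.122  1.057  0.091] tau [  1.15 -91.71  -1.57 -26.47   0.61  -1.42   1.51] q7 -1.149 w 0.0444
```

{"method": "arm_command", "body": {
  "deltas": [
    [-0.4,0,0,0.0003,0,0,0.1]
  ]
}}

```text
clock: 18.0
position: [0.5725, -0.0324, 0.0467]
tool_rot: [-3.142, 0.0, 0.523]
force: [-5.2, -0.6, 7.0]
grip_width: 0.0442
```

```bash
python3 m.py
```

```text
18.0 yaw 29.95 [ 0.5725 -0.0324  0.0467] F [-5.2 -0.6  7. ] M [-0.045  1.096  0.063] tau [  1.18 -91.69  -1.03 -26.46   0.6   -1.42   1.51] q7 -1.209 w 0.0442
```

{"method": "arm_command", "body": {
  "deltas": [
    [-0.4,0,0,0.0003,0,0,0.1]
  ]
}}

```text
clock: 18.12
position: [0.5725, -0.0324, 0.0466]
tool_rot: [-3.142, 0.0, 0.444]
force: [-4.6, -0.6, 7.3]
grip_width: 0.0442
```

```bash
python3 m.py
```

```text
18.12 yaw 25.45 [ 0.5725 -0.0324  0.0466] F [-4.6 -0.6  7.3] M [-0.077  1.033  0.062] tau [  1.21 -91.67  -0.49 -26.44   0.6   -1.43   1.5 ] q7 -1.268 w 0.0442
```

{"method": "arm_command", "body": {
  "deltas": [
    [-0.4,0,0,0.0003,0,0,0.1]
  ]
}}

```text
clock: 18.25
position: [0.5724, -0.0324, 0.0465]
tool_rot: [-3.141, 0.0, 0.366]
force: [-5.1, -0.5, 6.5]
grip_width: 0.0441
```

```bash
python3 m.py
```

```text
18.25 yaw 20.95 [ 0.5724 -0.0324  0.0465] F [-5.1 -0.5  6.5] M [-0.057  1.068  0.055] tau [ 1.230e+00 -9.164e+01  5.000e-02 -2.641e+01  5.900e-01 -1.430e+00
  1.500e+00] q7 -1.327 w 0.0441
```

{"method": "arm_command", "body": {
  "deltas": [
    [-0.4,0,0,0.0003,0,0,0.1]
  ]
}}

```text
clock: 18.38
position: [0.5724, -0.0324, 0.0465]
tool_rot: [-3.141, 0.0, 0.287]
force: [-4.5, -1.2, 7.4]
grip_width: 0.0439
```

```bash
python3 m.py
```

```text
18.38 yaw 16.45 [ 0.5724 -0.0324  0.0465] F [-4.5 -1.2  7.4] M [-0.027  1.003  0.042] tau [  1.26 -91.61   0.59 -26.39   0.58  -1.44   1.49] q7 -1.385 w 0.0439
```

{"method": "arm_command", "body": {
  "deltas": [
    [-0.4,0,0,0.0003,0,0,0.1]
  ]
}}

```text
clock: 18.5
position: [0.5724, -0.0324, 0.0465]
tool_rot: [-3.141, 0.0, 0.209]
force: [-5.5, -0.4, 6.6]
grip_width: 0.0442
```

```bash
python3 m.py
```

```text
18.5 yaw 11.95 [ 0.5724 -0.0324  0.0465] F [-5.5 -0.4  6.6] M [-0.049  1.022  0.059] tau [  1.28 -91.57   1.14 -26.35   0.58  -1.44   1.49] q7 -1.444 w 0.0442
```

{"method": "arm_command", "body": {
  "deltas": [
    [-0.4,0,0,0.0003,0,0,0.1]
  ]
}}

```text
clock: 18.62
position: [0.5724, -0.0324, 0.0464]
tool_rot: [-3.141, 0.0, 0.13]
force: [-5.0, 0.6, 7.6]
grip_width: 0.0445
```

```bash
python3 m.py
```

```text
18.62 yaw 7.46 [ 0.5724 -0.0324  0.0464] F [-5.   0.6  7.6] M [-0.068  1.016  0.037] tau [  1.31 -91.53   1.68 -26.31   0.57  -1.45   1.48] q7 -1.502 w 0.0445
```

{"method": "arm_command", "body": {
  "deltas": [
    [-0.4,0,0,0.0003,0,0,0.1]
  ]
}}

```text
clock: 18.75
position: [0.5724, -0.0324, 0.0464]
tool_rot: [-3.142, 0.0, 0.052]
force: [-4.3, -0.5, 7.2]
grip_width: 0.0445
```

```bash
python3 m.py
```

```text
18.75 yaw 2.96 [ 0.5724 -0.0324  0.0464] F [-4.3 -0.5  7.2] M [-0.028  1.051  0.098] tau [  1.33 -91.49   2.22 -26.27   0.56  -1.45   1.48] q7 -1.561 w 0.0445
```

{"method": "arm_command", "body": {
  "deltas": [
    [-0.4,0,0,0.0003,0,0,0.1]
  ]
}}

```text
clock: 18.88
position: [0.5724, -0.0323, 0.0463]
tool_rot: [-3.142, 0.0, -0.027]
force: [-4.7, -0.3, 7.2]
grip_width: 0.0444
```

```bash
python3 m.py
```

```text
18.88 yaw -1.55 [ 0.5724 -0.0323  0.0463] F [-4.7 -0.3  7.2] M [0.047 1.009 0.07 ] tau [  1.35 -91.44   2.77 -26.22   0.55  -1.45   1.48] q7 -1.619 w 0.0444
```

{"method": "arm_command", "body": {
  "deltas": [
    [-0.4,0,0,0.0003,0,0,0.1]
  ]
}}

```text
clock: 19.0
position: [0.5724, -0.0323, 0.0463]
tool_rot: [-3.142, 0.0, -0.105]
force: [-4.8, -0.6, 6.9]
grip_width: 0.044
```

```bash
python3 m.py
```

```text
19.0 yaw -6.04 [ 0.5724 -0.0323  0.0463] F [-4.8 -0.6  6.9] M [-0.05   0.996  0.045] tau [  1.38 -91.39   3.31 -26.17   0.54  -1.46   1.47] q7 -1.677 w 0.044
```

{"method": "arm_command", "body": {
  "deltas": [
    [-0.4,0,0,0.0003,0,0,0.1]
  ]
}}

```text
clock: 19.12
position: [0.5724, -0.0323, 0.0462]
tool_rot: [-3.142, 0.0, -0.184]
force: [-5.2, -0.6, 6.1]
grip_width: 0.044
```

```bash
python3 m.py
```

```text
19.12 yaw -10.54 [ 0.5724 -0.0323  0.0462] F [-5.2 -0.6  6.1] M [-0.013  0.977  0.035] tau [  1.4  -91.33   3.85 -26.11   0.53  -1.46   1.47] q7 -1.735 w 0.044
```

{"method": "arm_command", "body": {
  "deltas": [
    [-0.4,0,0,0.0003,0,0,0.1]
  ]
}}

```text
clock: 19.25
position: [0.5724, -0.0323, 0.0462]
tool_rot: [-3.142, 0.0, -0.263]
force: [-4.4, 0.7, 6.8]
grip_width: 0.0439
```

```bash
python3 m.py
```

```text
19.25 yaw -15.04 [ 0.5724 -0.0323  0.0462] F [-4.4  0.7  6.8] M [-0.063  1.071  0.057] tau [  1.42 -91.27   4.4  -26.05   0.53  -1.46   1.47] q7 -1.793 w 0.0439
```

{"method": "arm_command", "body": {
  "deltas": [
    [-0.4,0,0,0.0003,0,0,0.1]
  ]
}}

```text
clock: 19.38
position: [0.5724, -0.0323, 0.0461]
tool_rot: [-3.141, 0.0, -0.341]
force: [-5.0, 0.7, 6.8]
grip_width: 0.0439
```

```bash
python3 m.py
```

```text
19.38 yaw -19.54 [ 0.5724 -0.0323  0.0461] F [-5.   0.7  6.8] M [-0.068  1.053  0.119] tau [  1.45 -91.21   4.95 -25.98   0.52  -1.46   1.46] q7 -1.85 w 0.0439
```

{"method": "arm_command", "body": {
  "deltas": [
    [-0.4,0,0,0.0003,0,0,0.1]
  ]
}}

```text
clock: 19.5
position: [0.5724, -0.0323, 0.0461]
tool_rot: [-3.142, 0.0, -0.42]
force: [-4.4, 0.2, 6.5]
grip_width: 0.0442
```

```bash
python3 m.py
```

```text
19.5 yaw -24.04 [ 0.5724 -0.0323  0.0461] F [-4.4  0.2  6.5] M [-0.013  1.001 -0.   ] tau [  1.47 -91.15   5.5  -25.9    0.51  -1.46   1.46] q7 -1.908 w 0.0442
```

{"method": "arm_command", "body": {
  "deltas": [
    [-0.4,0,0,0.0003,0,0,0.1]
  ]
}}

```text
clock: 19.62
position: [0.5724, -0.0323, 0.046]
tool_rot: [3.142, 0.001, -0.498]
force: [-3.9, -0.5, 7.1]
grip_width: 0.0442
```

```bash
python3 m.py
```

```text
19.62 yaw -28.54 [ 0.5724 -0.0323  0.046 ] F [-3.9 -0.5  7.1] M [-0.014  1.053  0.079] tau [  1.49 -91.08   6.05 -25.82   0.5   -1.46   1.46] q7 -1.965 w 0.0442
```

{"method": "arm_command", "body": {
  "deltas": [
    [-0.4,0,0,0.0003,0,0,0.1]
  ]
}}

```text
clock: 19.75
position: [0.5724, -0.0323, 0.046]
tool_rot: [3.141, 0.001, -0.577]
force: [-3.6, -0.2, 5.7]
grip_width: 0.0443
```

```bash
python3 m.py
```

```text
19.75 yaw -33.04 [ 0.5724 -0.0323  0.046 ] F [-3.6 -0.2  5.7] M [0.01  0.98  0.003] tau [  1.51 -91.02   6.6  -25.73   0.49  -1.46   1.46] q7 -2.023 w 0.0443
```

{"method": "arm_command", "body": {
  "deltas": [
    [-0.4,0,0,0.0003,0,0,0.1]
  ]
}}

```text
clock: 19.88
position: [0.5724, -0.0323, 0.0459]
tool_rot: [3.142, 0.0, -0.655]
force: [-4.0, -0.1, 6.6]
grip_width: 0.0444
```

```bash
python3 m.py
```

```text
19.88 yaw -37.54 [ 0.5724 -0.0323  0.0459] F [-4.  -0.1  6.6] M [0.009 0.951 0.107] tau [  1.53 -90.95   7.16 -25.64   0.49  -1.46   1.46] q7 -2.08 w 0.0444
```

{"method": "arm_command", "body": {
  "deltas": [
    [-0.4,0,0,0.0003,0,0,0.1]
  ]
}}

```text
clock: 20.0
position: [0.5724, -0.0323, 0.0459]
tool_rot: [3.142, 0.0, -0.734]
force: [-5.3, -0.1, 6.6]
grip_width: 0.0442
```

```bash
python3 m.py
```

```text
20.0 yaw -42.04 [ 0.5724 -0.0323  0.0459] F [-5.3 -0.1  6.6] M [0.041 0.997 0.053] tau [  1.56 -90.87   7.71 -25.54   0.48  -1.46   1.46] q7 -2.138 w 0.0442
```

{"method": "arm_command", "body": {
  "deltas": [
    [-0.4,0,0,0.0003,0,0,0.1]
  ]
}}

```text
clock: 20.12
position: [0.5724, -0.0322, 0.0458]
tool_rot: [3.142, 0.0, -0.812]
force: [-4.7, -0.0, 6.6]
grip_width: 0.0443
```

```bash
python3 m.py
```

```text
20.12 yaw -46.54 [ 0.5724 -0.0322  0.0458] F [-4.7 -0.   6.6] M [0.048 0.95  0.078] tau [  1.58 -90.8    8.27 -25.43   0.47  -1.45   1.46] q7 -2.195 w 0.0443
```

{"method": "arm_command", "body": {
  "deltas": [
    [-0.4,0,0,0.0003,0,0,0.1]
  ]
}}

```text
clock: 20.25
position: [0.5724, -0.0322, 0.0458]
tool_rot: [3.142, 0.001, -0.891]
force: [-4.6, 0.5, 6.2]
grip_width: 0.044
```

```bash
python3 m.py
```

```text
20.25 yaw -51.04 [ 0.5724 -0.0322  0.0458] F [-4.6  0.5  6.2] M [0.016 0.953 0.039] tau [  1.6  -90.73   8.83 -25.32   0.46  -1.44   1.46] q7 -2.252 w 0.044
```

{"method": "arm_command", "body": {
  "deltas": [
    [1,0,0,0,0,0,0],
    [1,0,0,0,0,0,0],
    [1,0,0,0,0,0,0],
    [1,0,0,-0.1,0,0,0],
    [1,0,0,-0.23,0,0,0],
    [1,0,0,-0.23,0,0,0]
  ]
}}

```text
clock: 21.0
position: [0.5737, -0.0325, 0.0821]
tool_rot: [-3.139, -0.002, -0.888]
force: [0.6, 0.3, -0.7]
grip_width: 0.0855
```

{"method": "arm_command", "body": {
  "deltas": [
    [1,0,0,0,0,0,-0.2],
    [1,0,0,0,0,0,-0.4],
    [1,0,0,0,0,0,-0.6],
    [1,0,0,0,0,0,-0.8],
    [1,0,0,0,0,0,-1]
  ]
}}

```text
clock: 21.62
position: [0.5726, -0.0325, 0.0801]
tool_rot: [3.142, 0.0, -0.098]
force: [-0.3, 0.5, -0.4]
grip_width: 0.0853
```

{"method": "arm_command", "body": {
  "deltas": [
    [1,0,0,0,0,0,-0.2],
    [1,0,0,0,0,0,-0.4],
    [1,0,0,0,0,0,-0.6],
    [1,0,0,0,0,0,-0.8],
    [1,0,0,0,0,0,-1]
  ]
}}

```text
clock: 22.25
position: [0.5726, -0.0325, 0.0801]
tool_rot: [3.142, 0.0, 0.688]
force: [-1.3, 0.7, -0.1]
grip_width: 0.0853
```

{"method": "arm_command", "body": {
  "deltas": [
    [1,0,0,0,0,0,-0.2],
    [1,0,0,0,0,0,-0.4],
    [1,0,0,0,0,0,-0.6],
    [1,0,0,0,0,0,-0.8],
    [1,0,0,0,0,0,-1]
  ]
}}

```text
clock: 22.88
position: [0.5726, -0.0325, 0.0801]
tool_rot: [-3.141, 0.0, 1.473]
force: [0.5, -0.8, -0.8]
grip_width: 0.0851
```

{"method": "arm_command", "body": {
  "deltas": [
    [1,0,0,0,0,0,-0.2],
    [1,0,0,0,0,0,-0.4],
    [1,0,0,0,0,0,-0.6],
    [1,0,0,0,0,0,-0.8],
    [1,0,0,0,0,0,-1],
    [1,0,0,0,0,0,-1]
  ]
}}

```text
clock: 23.62
position: [0.5725, -0.0327, 0.0799]
tool_rot: [-3.141, -0.0, 2.252]
force: [0.2, 0.3, 0.1]
grip_width: 0.0853
```

```bash
python3 - <<'E'
from h import *
delta((.5724,-.0324,.0445),129)
cv2.imwrite("pics/w10.png",cams.grab_frame("wrist"))
E
```

```text
t 23.62 pos [ 0.5725 -0.0327  0.0799] yaw [-1.7999e+02 -3.0000e-02  1.2903e+02] q [ 0.34  0.67 -0.56  1.83  0.49  0.78  0.21] F [0.2 0.3 0.1] M [-0.049 -0.018  0.006] w 0.0853
shift [0.002 0.001 0.236] rot [-0.    -0.001  0.001]
```

View pics/w10.png

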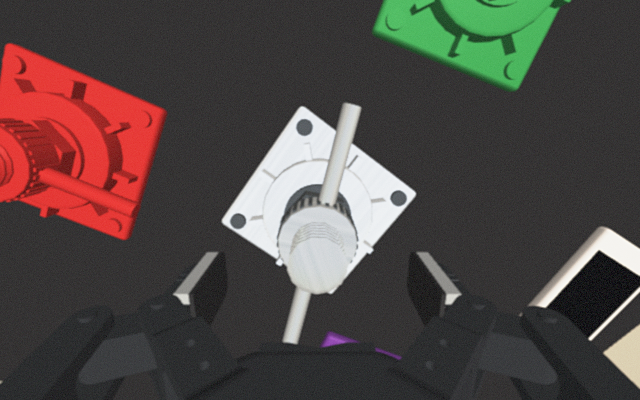

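{"method": "arm_command", "body": {
  "deltas": [
    [1,0,0,0.1,0,0,0],
    [1,0,0,0.23,0,0,0],
    [0.3,0,0,0.23,0,0,0],
    [0.2,0,0,0.23,0,0,0],
    [0,0,0,0.23,0,0,0],
    [-0.4,0,0,0.23,0,0,0],
    [-0.4,0,0,0.23,0,0,0],
    [-0.4,0,0,0.23,0,0,0]
  ],
  "newtons": 20
}}

```text
clock: 24.68
position: [0.5727, -0.0325, 0.0459]
tool_rot: [3.142, 0.0, 2.253]
force: [-3.8, -0.5, 5.8]
grip_width: 0.0441
```

```bash
python3 m.py
```

```text
24.68 yaw 129.09 [ 0.5727 -0.0325  0.0459] F [-3.8 -0.5  5.8] M [-0.122  0.806  0.008] tau [ -0.41 -92.69 -10.57 -25.58   0.28  -1.12   0.  ] q7 0.18 w 0.0441
```

{"method": "arm_command", "body": {
  "deltas": [
    [-0.4,0,0,0.0003,0,0,0.1]
  ]
}}

```text
clock: 24.8
position: [0.5727, -0.0325, 0.0458]
tool_rot: [3.141, 0.0, 2.173]
force: [-2.9, -0.8, 5.6]
grip_width: 0.0443
```

```bash
python3 m.py
```

```text
24.8 yaw 124.51 [ 0.5727 -0.0325  0.0458] F [-2.9 -0.8  5.6] M [-0.089  0.894  0.081] tau [  1.43 -91.79 -11.38 -25.76   0.97  -0.93   2.59] q7 0.115 w 0.0443
```

{"method": "arm_command", "body": {
  "deltas": [
    [-0.4,0,0,0.0003,0,0,0.1]
  ]
}}

```text
clock: 24.92
position: [0.5727, -0.0325, 0.0458]
tool_rot: [3.141, 0.0, 2.093]
force: [-3.3, -0.9, 6.4]
grip_width: 0.0439
```

```bash
python3 m.py
```

```text
24.93 yaw 119.94 [ 0.5727 -0.0325  0.0458] F [-3.3 -0.9  6.4] M [-0.128  0.845  0.039] tau [  1.19 -92.27 -10.56 -25.91   0.71  -1.02   1.66] q7 0.05 w 0.0439
```

{"method": "arm_command", "body": {
  "deltas": [
    [-0.4,0,0,0.0003,0,0,0.1]
  ]
}}

```text
clock: 25.05
position: [0.5727, -0.0325, 0.0458]
tool_rot: [3.142, 0.0, 2.015]
force: [-3.1, -0.2, 6.1]
grip_width: 0.0443
```

```bash
python3 m.py
```

```text
25.05 yaw 115.44 [ 0.5727 -0.0325  0.0458] F [-3.1 -0.2  6.1] M [-0.107  0.906  0.066] tau [  1.04 -92.38 -10.05 -25.99   0.68  -1.06   1.61] q7 -0.013 w 0.0443
```

{"method": "arm_command", "body": {
  "deltas": [
    [-0.4,0,0,0.0003,0,0,0.1]
  ]
}}

```text
clock: 25.18
position: [0.5726, -0.0325, 0.0457]
tool_rot: [-3.142, 0.0, 1.936]
force: [-3.5, -0.1, 5.4]
grip_width: 0.0439
```

```bash
python3 m.py
```

```text
25.18 yaw 110.94 [ 0.5726 -0.0325  0.0457] F [-3.5 -0.1  5.4] M [-0.154  0.901  0.065] tau [  1.01 -92.43  -9.54 -26.07   0.68  -1.09   1.61] q7 -0.077 w 0.0439
```

{"method": "arm_command", "body": {
  "deltas": [
    [-0.4,0,0,0.0003,0,0,0.1]
  ]
}}

```text
clock: 25.3
position: [0.5726, -0.0325, 0.0457]
tool_rot: [3.142, 0.0, 1.858]
force: [-3.9, -0.5, 6.9]
grip_width: 0.0446
```

```bash
python3 m.py
```

```text
25.3 yaw 106.44 [ 0.5726 -0.0325  0.0457] F [-3.9 -0.5  6.9] M [-0.176  0.882  0.06 ] tau [  1.01 -92.46  -9.01 -26.14   0.68  -1.12   1.6 ] q7 -0.139 w 0.0446
```

{"method": "arm_command", "body": {
  "deltas": [
    [-0.4,0,0,0.0003,0,0,0.1]
  ]
}}

```text
clock: 25.42
position: [0.5726, -0.0325, 0.0456]
tool_rot: [-3.142, 0.0, 1.779]
force: [-2.7, -1.0, 6.4]
grip_width: 0.0445
```

```bash
python3 m.py
```

```text
25.43 yaw 101.94 [ 0.5726 -0.0325  0.0456] F [-2.7 -1.   6.4] M [-0.114  0.947  0.098] tau [  1.02 -92.49  -8.49 -26.21   0.68  -1.14   1.59] q7 -0.202 w 0.0445
```

{"method": "arm_command", "body": {
  "deltas": [
    [-0.4,0,0,0.0003,0,0,0.1]
  ]
}}

```text
clock: 25.55
position: [0.5726, -0.0325, 0.0455]
tool_rot: [-3.142, 0.0, 1.701]
force: [-4.0, -1.2, 5.5]
grip_width: 0.0446
```

```bash
python3 m.py
```

```text
25.55 yaw 97.44 [ 0.5726 -0.0325  0.0455] F [-4.  -1.2  5.5] M [-0.115  0.923  0.108] tau [  1.03 -92.52  -7.96 -26.27   0.68  -1.17   1.58] q7 -0.264 w 0.0446
```

{"method": "arm_command", "body": {
  "deltas": [
    [-0.4,0,0,0.0003,0,0,0.1]
  ]
}}

```text
clock: 25.68
position: [0.5725, -0.0325, 0.0455]
tool_rot: [-3.141, 0.0, 1.622]
force: [-4.5, -0.1, 6.6]
grip_width: 0.0441
```

```bash
python3 m.py
```

```text
25.68 yaw 92.95 [ 0.5725 -0.0325  0.0455] F [-4.5 -0.1  6.6] M [-0.121  0.955  0.058] tau [  1.05 -92.55  -7.42 -26.33   0.67  -1.19   1.58] q7 -0.326 w 0.0441
```

{"method": "arm_command", "body": {
  "deltas": [
    [-0.4,0,0,0.0003,0,0,0.1]
  ]
}}

```text
clock: 25.8
position: [0.5726, -0.0325, 0.0455]
tool_rot: [-3.142, 0.0, 1.544]
force: [-4.0, -0.0, 6.2]
grip_width: 0.044
```

```bash
python3 m.py
```

```text
25.8 yaw 88.44 [ 0.5726 -0.0325  0.0455] F [-4.  -0.   6.2] M [-0.101  0.947  0.101] tau [  1.07 -92.57  -6.89 -26.38   0.67  -1.21   1.57] q7 -0.388 w 0.044
```

{"method": "arm_command", "body": {
  "deltas": [
    [-0.4,0,0,0.0003,0,0,0.1]
  ]
}}

```text
clock: 25.92
position: [0.5726, -0.0325, 0.0454]
tool_rot: [-3.142, 0.0, 1.465]
force: [-4.3, -0.5, 6.2]
grip_width: 0.0441
```

```bash
python3 m.py
```

```text
25.93 yaw 83.94 [ 0.5726 -0.0325  0.0454] F [-4.3 -0.5  6.2] M [-0.113  0.936  0.042] tau [  1.08 -92.59  -6.35 -26.42   0.67  -1.23   1.56] q7 -0.45 w 0.0441
```

{"method": "arm_command", "body": {
  "deltas": [
    [-0.4,0,0,0.0003,0,0,0.1]
  ]
}}

```text
clock: 26.05
position: [0.5726, -0.0325, 0.0453]
tool_rot: [-3.142, 0.0, 1.387]
force: [-4.8, -1.0, 6.4]
grip_width: 0.0441
```

```bash
python3 m.py
```

```text
26.05 yaw 79.45 [ 0.5726 -0.0325  0.0453] F [-4.8 -1.   6.4] M [-0.091  0.963  0.041] tau [  1.1  -92.61  -5.81 -26.46   0.67  -1.25   1.56] q7 -0.511 w 0.0441
```

{"method": "arm_command", "body": {
  "deltas": [
    [-0.4,0,0,0.0003,0,0,0.1]
  ]
}}

```text
clock: 26.18
position: [0.5726, -0.0325, 0.0453]
tool_rot: [-3.142, 0.0, 1.308]
force: [-4.1, -0.6, 6.1]
grip_width: 0.0444
```

```bash
python3 m.py
```

```text
26.18 yaw 74.95 [ 0.5726 -0.0325  0.0453] F [-4.1 -0.6  6.1] M [-0.101  0.961  0.068] tau [  1.12 -92.62  -5.27 -26.49   0.67  -1.26   1.55] q7 -0.572 w 0.0444
```

{"method": "arm_command", "body": {
  "deltas": [
    [-0.4,0,0,0.0003,0,0,0.1]
  ]
}}

```text
clock: 26.3
position: [0.5725, -0.0325, 0.0453]
tool_rot: [-3.142, 0.0, 1.229]
force: [-4.6, 0.6, 6.8]
grip_width: 0.0439
```

```bash
python3 m.py
```

```text
26.3 yaw 70.45 [ 0.5725 -0.0325  0.0453] F [-4.6  0.6  6.8] M [-0.072  0.97   0.063] tau [  1.14 -92.63  -4.73 -26.52   0.66  -1.27   1.54] q7 -0.633 w 0.0439
```

{"method": "arm_command", "body": {
  "deltas": [
    [-0.4,0,0,0.0003,0,0,0.1]
  ]
}}

```text
clock: 26.42
position: [0.5725, -0.0324, 0.0452]
tool_rot: [-3.142, 0.0, 1.151]
force: [-4.6, -0.2, 6.4]
grip_width: 0.0441
```

```bash
python3 m.py
```

```text
26.43 yaw 65.96 [ 0.5725 -0.0324  0.0452] F [-4.6 -0.2  6.4] M [-0.163  1.029  0.447] tau [  1.44 -92.24  -3.97 -26.54   0.33  -1.37   1.15] q7 -0.693 w 0.0441
```

Contact: Mz jumped to 0.45 N m, which is firm but well under 0.88. I'll hold for a row and average the reading.

{"method": "arm_command", "body": {
  "deltas": [
    [-0.4,0,0,0,0,0,0],
    [-0.4,0,0,0,0,0,0]
  ]
}}

```text
clock: 26.68
position: [0.5725, -0.0324, 0.0452]
tool_rot: [-3.142, 0.0, 1.154]
force: [-4.0, -0.8, 6.4]
grip_width: 0.0444
```

```bash
python3 m.py; python3 m.py
```

```text
26.68 yaw 66.12 [ 0.5725 -0.0324  0.0452] F [-4.  -0.8  6.4] M [-0.246  1.023  0.429] tau [ -0.39 -92.45  -2.98 -26.42  -0.24  -1.44  -0.44] q7 -0.691 w 0.0444
26.68 yaw 66.12 [ 0.5725 -0.0324  0.0452] F [-4.  -0.8  6.4] M [-0.246  1.023  0.429] tau [ -0.39 -92.45  -2.98 -26.42  -0.24  -1.44  -0.44] q7 -0.691 w 0.0444
```

{"method": "arm_command", "body": {
  "deltas": [
    [-0.4,0,0,0,0,0,0]
  ]
}}

```text
clock: 26.8
position: [0.5725, -0.0325, 0.0452]
tool_rot: [-3.142, 0.0, 1.154]
force: [-4.5, -1.7, 6.9]
grip_width: 0.0441
```

```bash
python3 m.py; python3 -c "
from h import *
cv2.imwrite('pics/wc.png',cams.grab_frame('wrist'))"; python3 m.py
```

```text
26.8 yaw 66.12 [ 0.5725 -0.0325  0.0452] F [-4.5 -1.7  6.9] M [-0.132  1.015  0.457] tau [ -0.22 -92.42  -2.98 -26.42  -0.21  -1.43  -0.4 ] q7 -0.691 w 0.0441
26.85 yaw 66.12 [ 0.5725 -0.0325  0.0452] F [-4.2 -1.1  7.2] M [-0.161  0.996  0.409] tau [ -0.19 -92.42  -2.97 -26.42  -0.21  -1.43  -0.4 ] q7 -0.691 w 0.0442
```

Contact confirmed at ~0.44 N m steady. That's about 3.15° of stud wind-up, so the contact angle is yaw ≈ 69.3° in this grip. Now backing off counter-clockwise.

{"method": "arm_command", "body": {
  "deltas": [
    [-0.4,0,0,-0.0005,0,0,-0.2],
    [-0.4,0,0,-0.0013,0,0,-0.4],
    [-0.4,0,0,-0.002,0,0,-0.6],
    [-0.4,0,0,-0.0026,0,0,-0.8],
    [-0.4,0,0,-0.0033,0,0,-1],
    [-0.4,0,0,-0.0033,0,0,-1]
  ]
}}

```text
clock: 27.6
position: [0.5726, -0.0325, 0.0457]
tool_rot: [3.141, -0.0, 1.941]
force: [-4.0, -0.2, 5.7]
grip_width: 0.0444
```

```bash
python3 m.py
```

```text
27.6 yaw 111.22 [ 0.5726 -0.0325  0.0457] F [-4.  -0.2  5.7] M [-0.039  0.853  0.031] tau [  0.56 -92.17  -9.24 -25.82   0.82  -1.     1.87] q7 -0.074 w 0.0444
```

{"method": "arm_command", "body": {
  "deltas": [
    [-0.4,0,0,-0.0005,0,0,-0.2],
    [-0.4,0,0,-0.0013,0,0,-0.4],
    [-0.4,0,0,-0.002,0,0,-0.6],
    [-0.4,0,0,-0.0026,0,0,-0.8],
    [-0.4,0,0,-0.0033,0,0,-1],
    [-0.4,0,0,-0.0033,0,0,-1]
  ]
}}

```text
clock: 28.35
position: [0.5727, -0.0324, 0.0462]
tool_rot: [3.141, 0.0, 2.726]
force: [-3.2, 0.4, 7.2]
grip_width: 0.0444
```

```bash
python3 m.py
```

```text
28.35 yaw 156.21 [ 0.5727 -0.0324  0.0462] F [-3.2  0.4  7.2] M [ 0.074  0.774 -0.016] tau [  0.58 -91.8  -14.37 -24.83   0.85  -0.69   1.96] q7 0.568 w 0.0444
```

{"method": "arm_command", "body": {
  "deltas": [
    [1,0,0,0,0,0,0],
    [1,0,0,0,0,0,0],
    [1,0,0,0,0,0,0],
    [1,0,0,-0.1,0,0,0],
    [1,0,0,-0.23,0,0,0],
    [1,0,0,-0.23,0,0,0]
  ]
}}

```text
clock: 29.1
position: [0.5738, -0.0325, 0.0828]
tool_rot: [3.141, 0.003, 2.724]
force: [-1.1, -0.1, -1.0]
grip_width: 0.0856
```

{"method": "arm_command", "body": {
  "deltas": [
    [1,0,0,0,0,0,0.2],
    [1,0,0,0,0,0,0.4],
    [1,0,0,0,0,0,0.6],
    [1,0,0,0,0,0,0.8],
    [1,0,0,0,0,0,1]
  ]
}}

```text
clock: 29.72
position: [0.5727, -0.0324, 0.0808]
tool_rot: [3.141, 0.0, 1.934]
force: [0.0, 0.3, -0.1]
grip_width: 0.0852
```

{"method": "arm_command", "body": {
  "deltas": [
    [1,0,0,0,0,0,0.2],
    [1,0,0,0,0,0,0.4],
    [1,0,0,0,0,0,0.6],
    [1,0,0,0,0,0,0.8],
    [1,0,0,0,0,0,1]
  ]
}}

```text
clock: 30.35
position: [0.5727, -0.0323, 0.0808]
tool_rot: [3.141, -0.0, 1.148]
force: [0.8, 0.2, -0.3]
grip_width: 0.0855
```

{"method": "arm_command", "body": {
  "deltas": [
    [1,0,0,0,0,0,0.2],
    [1,0,0,0,0,0,0.4],
    [1,0,0,0,0,0,0.6],
    [1,0,0,0,0,0,0.8],
    [1,0,0,0,0,0,1]
  ]
}}

```text
clock: 30.98
position: [0.5727, -0.0323, 0.0808]
tool_rot: [-3.141, -0.0, 0.363]
force: [0.7, 0.1, -0.1]
grip_width: 0.0857
```

{"method": "arm_command", "body": {
  "deltas": [
    [1,0,0,0,0,0,0.2],
    [1,0,0,0,0,0,0.4],
    [1,0,0,0,0,0,0.6],
    [1,0,0,0,0,0,0.8],
    [1,0,0,0,0,0,1],
    [1,0,0,0,0,0,1]
  ]
}}

```text
clock: 31.72
position: [0.5727, -0.0321, 0.0806]
tool_rot: [-3.142, -0.0, -0.416]
force: [-0.9, 1.0, 0.3]
grip_width: 0.0857
```

```bash
python3 - <<'E'
from h import *
delta((.5725,-.0325,.045),-24)
cv2.imwrite("pics/w11.png",cams.grab_frame("wrist"))
E
```

```text
t 31.73 pos [ 0.5727 -0.0321  0.0806] yaw [-180.     -0.    -23.84] q [-0.14  0.62  0.14  1.85 -0.13  0.67 -1.92] F [-0.9  1.   0.3] M [0.019 0.021 0.027] w 0.0857
shift [0.    0.003 0.238] rot [-0.    -0.     0.004]
```

View pics/w11.png

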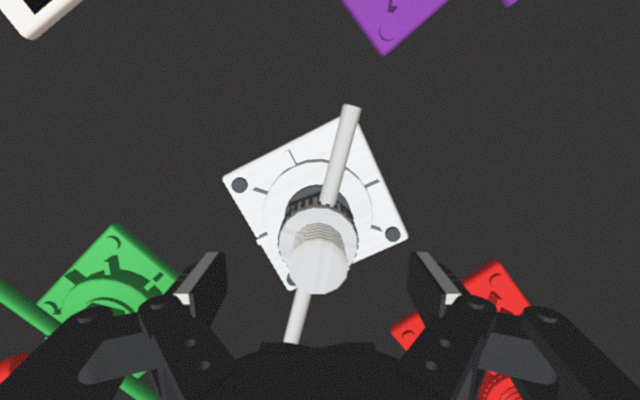

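{"method": "arm_command", "body": {
  "deltas": [
    [1,0,0.002,0.1,0,0,0],
    [1,0,0.002,0.232,0,0,0],
    [0.3,0,0.002,0.232,0,0,0],
    [0.2,0,0.002,0.232,0,0,0],
    [0,0,0.002,0.232,0,0,0],
    [-0.4,0,0.002,0.232,0,0,0],
    [-0.4,0,0.002,0.232,0,0,0],
    [-0.4,0,0.002,0.232,0,0,0]
  ],
  "newtons": 20
}}

```text
clock: 32.78
position: [0.5729, -0.0326, 0.0461]
tool_rot: [-3.141, -0.001, -0.417]
force: [0.5, 1.6, 6.7]
grip_width: 0.0445
```

```bash
python3 m.py
```

```text
32.77 yaw -23.9 [ 0.5729 -0.0326  0.0461] F [0.5 1.6 6.7] M [ 0.264 -0.009  0.043] tau [  0.59 -90.     6.93 -23.03   0.2   -0.1   -0.  ] q7 -1.913 w 0.0445
```

{"method": "arm_command", "body": {
  "deltas": [
    [-0.4,0,0,-0.0005,0,0,-0.2],
    [-0.4,0,0,-0.0013,0,0,-0.4],
    [-0.4,0,0,-0.002,0,0,-0.6],
    [-0.4,0,0,-0.0026,0,0,-0.8],
    [-0.4,0,0,-0.0033,0,0,-1]
  ]
}}

```text
clock: 33.4
position: [0.5729, -0.0322, 0.0466]
tool_rot: [-3.142, -0.001, 0.374]
force: [-1.3, 3.6, 5.4]
grip_width: 0.0441
```

{"method": "arm_command", "body": {
  "deltas": [
    [-0.4,0,0,-0.0005,0,0,-0.2],
    [-0.4,0,0,-0.0013,0,0,-0.4],
    [-0.4,0,0,-0.002,0,0,-0.6],
    [-0.4,0,0,-0.0026,0,0,-0.8],
    [-0.4,0,0,-0.0033,0,0,-1]
  ]
}}

```text
clock: 34.02
position: [0.5727, -0.0321, 0.0471]
tool_rot: [3.141, -0.001, 1.159]
force: [-2.3, 4.7, 7.4]
grip_width: 0.0444
```

```bash
python3 m.py
```

```text
34.02 yaw 66.41 [ 0.5727 -0.0321  0.0471] F [-2.3  4.7  7.4] M [ 0.913  0.618 -0.055] tau [-7.900e-01 -9.227e+01  5.500e-01 -2.500e+01 -4.000e-02 -6.700e-01
 -3.150e+00] q7 -0.73 w 0.0444
```

{"method": "arm_command", "body": {
  "deltas": [
    [-0.4,0,0,-0.0005,0,0,-0.2],
    [-0.4,0,0,-0.0013,0,0,-0.4],
    [-0.4,0,0,-0.002,0,0,-0.6],
    [-0.4,0,0,-0.0026,0,0,-0.8],
    [-0.4,0,0,-0.0033,0,0,-1]
  ]
}}

```text
clock: 34.65
position: [0.5724, -0.0321, 0.0475]
tool_rot: [3.142, -0.0, 1.944]
force: [-4.5, 3.9, 8.3]
grip_width: 0.0442
```

{"method": "arm_command", "body": {
  "deltas": [
    [-0.4,0,0,-0.0005,0,0,-0.2],
    [-0.4,0,0,-0.0013,0,0,-0.4],
    [-0.4,0,0,-0.002,0,0,-0.6],
    [-0.4,0,0,-0.0026,0,0,-0.8],
    [-0.4,0,0,-0.0033,0,0,-1],
    [-0.4,0,0,-0.0033,0,0,-1]
  ]
}}

```text
clock: 35.4
position: [0.5722, -0.0323, 0.0479]
tool_rot: [3.141, -0.001, 2.727]
force: [-5.7, 3.6, 12.8]
grip_width: 0.044
```

```bash
python3 m.py
```

```text
35.4 yaw 156.25 [ 0.5722 -0.0323  0.0479] F [-5.7  3.6 12.8] M [0.647 1.106 0.008] tau [  2.12 -89.68 -13.33 -24.94   1.67  -0.66   1.97] q7 0.54 w 0.044
```

{"method": "arm_command", "body": {
  "deltas": [
    [1,0,0,0,0,0,0],
    [1,0,0,0,0,0,0],
    [1,0,0,0,0,0,0],
    [1,0,0,-0.1,0,0,0],
    [1,0,0,-0.23,0,0,0],
    [1,0,0,-0.23,0,0,0]
  ]
}}

```text
clock: 36.15
position: [0.5736, -0.0327, 0.0845]
tool_rot: [3.141, 0.003, 2.724]
force: [-0.7, -0.5, -0.2]
grip_width: 0.0856
```

```bash
python3 m.py; python3 -c "
from h import *
cv2.imwrite('pics/w12.png',cams.grab_frame('wrist'))"
```

```text
36.15 yaw 156.07 [ 0.5736 -0.0327  0.0845] F [-0.7 -0.5 -0.2] M [0.002 0.074 0.005] tau [  0.23 -93.92 -16.37 -27.23  -0.42   0.52   0.35] q7 0.576 w 0.0856
```

View pics/w12.png

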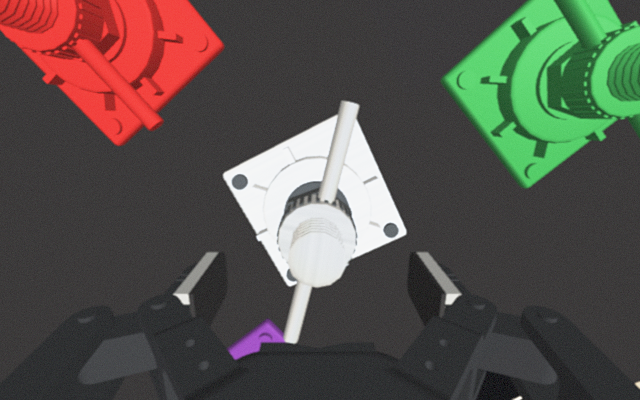

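{"method": "arm_command", "body": {
  "deltas": [
    [1,0,0,0,0,0,0.2],
    [1,0,0,0,0,0,0.4],
    [1,0,0,0,0,0,0.6],
    [1,0,0,0,0,0,0.8],
    [1,0,0,0,0,0,1]
  ]
}}

```text
clock: 36.83
position: [0.5724, -0.0327, 0.0821]
tool_rot: [-3.141, -0.0, 1.934]
force: [-0.3, 0.3, -0.9]
grip_width: 0.0856
```

{"method": "arm_command", "body": {
  "deltas": [
    [1,0,0,0,0,0,0.2],
    [1,0,0,0,0,0,0.4],
    [1,0,0,0,0,0,0.6],
    [1,0,0,0,0,0,0.8],
    [1,0,0,0,0,0,1]
  ]
}}

```text
clock: 37.45
position: [0.5724, -0.0327, 0.0821]
tool_rot: [-3.141, 0.0, 1.148]
force: [0.0, -0.3, 0.2]
grip_width: 0.0854
```

{"method": "arm_command", "body": {
  "deltas": [
    [1,0,0,0,0,0,0.2],
    [1,0,0,0,0,0,0.4],
    [1,0,0,0,0,0,0.6],
    [1,0,0,0,0,0,0.8],
    [1,0,0,0,0,0,1]
  ]
}}

```text
clock: 38.08
position: [0.5724, -0.0326, 0.0821]
tool_rot: [-3.141, 0.0, 0.363]
force: [0.6, 0.4, -0.2]
grip_width: 0.0854
```

{"method": "arm_command", "body": {
  "deltas": [
    [1,0,0,0,0,0,0.2],
    [1,0,0,0,0,0,0.4],
    [1,0,0,0,0,0,0.6],
    [1,0,0,0,0,0,0.8],
    [1,0,0,0,0,0,1],
    [1,0,0,0,0,0,1]
  ]
}}

```text
clock: 38.83
position: [0.5724, -0.0324, 0.0821]
tool_rot: [3.141, 0.0, -0.416]
force: [-0.0, 0.2, -0.0]
grip_width: 0.0854
```

```bash
python3 - <<'E'
from h import *
delta((.5725,-.0324,.047),-24)
E
```

```text
t 38.83 pos [ 0.5724 -0.0324  0.0821] yaw [ 1.7998e+02  1.0000e-02 -2.3840e+01] q [-0.1   0.62  0.08  1.85 -0.07  0.68 -1.97] F [-0.   0.2 -0. ] M [-0.026 -0.001  0.032] w 0.0854
shift [ 0.001 -0.001  0.234] rot [0.    0.    0.003]
```

{"method": "arm_command", "body": {
  "deltas": [
    [1,0,0,0.1,0,0,0],
    [1,0,0,0.23,0,0,0],
    [0.3,0,0,0.23,0,0,0],
    [0.2,0,0,0.23,0,0,0],
    [0,0,0,0.23,0,0,0],
    [-0.4,0,0,0.23,0,0,0],
    [-0.4,0,0,0.23,0,0,0],
    [-0.4,0,0,0.23,0,0,0]
  ],
  "newtons": 20
}}

```text
clock: 39.83
position: [0.5729, -0.0326, 0.0481]
tool_rot: [-3.141, -0.001, -0.417]
force: [-0.0, 1.1, 6.2]
grip_width: 0.0441
```

```bash
python3 m.py
```

```text
39.83 yaw -23.9 [ 0.5729 -0.0326  0.0481] F [-0.   1.1  6.2] M [0.291 0.028 0.035] tau [ 6.300e-01 -9.019e+01  5.730e+00 -2.331e+01  2.200e-01 -7.000e-02
 -0.000e+00] q7 -1.964 w 0.0441
```

{"method": "arm_command", "body": {
  "deltas": [
    [-0.4,0,0,-0.0005,0,0,-0.2],
    [-0.4,0,0,-0.0013,0,0,-0.4],
    [-0.4,0,0,-0.002,0,0,-0.6],
    [-0.4,0,0,-0.0026,0,0,-0.8],
    [-0.4,0,0,-0.0033,0,0,-1]
  ]
}}

```text
clock: 40.45
position: [0.5729, -0.0323, 0.0486]
tool_rot: [-3.142, -0.001, 0.373]
force: [-1.1, 2.7, 5.9]
grip_width: 0.0444
```

{"method": "arm_command", "body": {
  "deltas": [
    [-0.4,0,0,-0.0005,0,0,-0.2],
    [-0.4,0,0,-0.0013,0,0,-0.4],
    [-0.4,0,0,-0.002,0,0,-0.6],
    [-0.4,0,0,-0.0026,0,0,-0.8],
    [-0.4,0,0,-0.0033,0,0,-1],
    [-0.4,0,0,-0.0033,0,0,-1]
  ]
}}

```text
clock: 41.2
position: [0.5727, -0.0321, 0.049]
tool_rot: [3.142, -0.001, 1.156]
force: [-3.3, 4.7, 8.8]
grip_width: 0.0442
```

```bash
python3 m.py
```

```text
41.2 yaw 66.25 [ 0.5727 -0.0321  0.049 ] F [-3.3  4.7  8.8] M [0.993 0.535 0.02 ] tau [ 3.220e+00 -9.071e+01 -3.600e+00 -2.471e+01  1.530e+00 -8.000e-02
  1.830e+00] q7 -0.772 w 0.0442
```

{"method": "arm_command", "body": {
  "deltas": [
    [-0.4,0,0,0,0,0,-0.07],
    [-0.4,0,0,0,0,0,-0.07],
    [-0.4,0,0,0,0,0,-0.07]
  ]
}}

```text
clock: 41.58
position: [0.5726, -0.0321, 0.049]
tool_rot: [3.141, -0.001, 1.209]
force: [-1.2, 4.3, 7.6]
grip_width: 0.0441
```

```bash
python3 m.py; python3 - <<'E'
from h import *
cv2.imwrite('pics/we.png',cams.grab_frame('wrist'))
# bar direction in wrist pictures: fit bar's edges between rows 110 and 190
for n in ("wc","we"):
    g=cv2.imread(f"pics/{n}.png",0).astype(float); g=cv2.GaussianBlur(g,(3,3),0)
    E=[]
    for r in range(106,128,2):
        row=g[r,320:400]; d=np.diff(row); 
        E.append((r,320+int(d.argmax()),320+int(d.argmin())))
    print(n,E)
a=cv2.imread("pics/wc.png")[90:240,260:390];b=cv2.imread("pics/we.png")[90:240,260:390]
cv2.imwrite("pics/cmp.png",cv2.resize(np.hstack([a,b]),None,fx=3,fy=3,interpolation=cv2.INTER_CUBIC))
E
```

```text
41.58 yaw 69.27 [ 0.5726 -0.0321  0.049 ] F [-1.2  4.3  7.6] M [ 0.847  0.58  -0.071] tau [ 2.250e+00 -9.107e+01 -3.310e+00 -2.480e+01  9.700e-01 -2.600e-01
  6.000e-02] q7 -0.73 w 0.0441
wc [(106, 343, 367), (108, 342, 367), (110, 342, 366), (112, 341, 366), (114, 341, 365), (116, 341, 364), (118, 336, 364), (120, 333, 363), (122, 329, 364), (124, 325, 365), (126, 321, 365)]
we [(106, 346, 369), (108, 346, 370), (110, 345, 369), (112, 345, 369), (114, 344, 368), (116, 344, 368), (118, 343, 367), (120, 343, 367), (122, 336, 367), (124, 333, 368), (126, 365, 368)]
```

View pics/cmp.png

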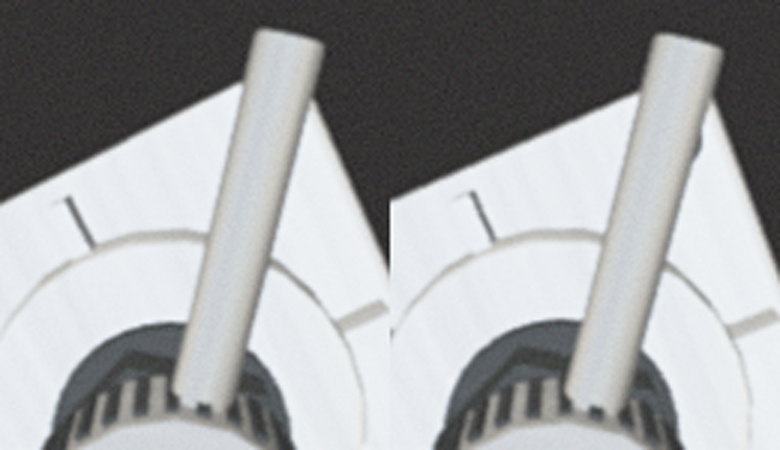

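```bash
cat > ba.py <<'E'
from h import *
c=cams.get_calibration("wrist");s=telemetry.observe();R0=Rn.from_euler("xyz",s["tool_rot"]).as_matrix()
o=R0.T@(-c["R"].T@c["t"]-s["position"]); Rc=c["R"]@R0   # cam from tool
def cam(pos,rpy):
    T=Rn.from_euler("xyz",rpy).as_matrix(); R=Rc@T.T; C=np.array(pos)+T@o
    d=dict(c);d["R"]=R;d["t"]=-R@C;return d
def barang(img,cc,zr,rows=range(105,118)):
    g=cv2.imread(img,0).astype(float);g=cv2.GaussianBlur(g,(3,3),0);P=[]
    for r in rows:
        row=g[r,330:385];hi=row.max();lo=np.median(row[:6]); th=(hi*.9+lo)/2
        idx=np.where(row>th)[0]; a,b=idx[0],idx[-1]
        xa=330+a-(row[a]-th)/(row[a]-row[a-1]); xb=330+b+(row[b]-th)/(row[b]-row[b+1]); P.append(((xa+xb)/2,r))
    W=np.array([onplane("wrist",p,zr,cc) for p in P]); ax=np.array([.5724,-.0326])
    d=W[:,:2].mean(0)-ax
    return np.degrees(np.arctan2(d[1],d[0])),np.linalg.norm(d),np.array(P)[[0,-1]].round(2).tolist()
E
python3 - <<'E'
from ba import *
print(barang("pics/wc.png",cam([.5725,-.0325,.0452],[-3.1416,0,np.radians(66.12)]),.0687))
print(barang("pics/we.png",cam(s["position"],s["tool_rot"]),.0727))
print(barang("pics/w9.png",cam([.57252,-.03249,.04715],[-3.1415,.00027,1.3429]),.0713), np.degrees(1.3429))
# bolts check
for n,cc,uvs in (("w9",cam([.57252,-.03249,.04715],[-3.1415,.00027,1.3429]),0),):pass
E
```

```text
(np.float64(53.68810757970117), np.float64(0.07338107418917719), [[355.2, 105.0], [351.46, 117.0]])
(np.float64(55.88308350737331), np.float64(0.07410774666818964), [[357.51, 105.0], [355.66, 117.0]])
(np.float64(63.20040839305474), np.float64(0.07377329908333305), [[359.01, 105.0], [356.49, 117.0]]) 76.94250230811825
```

```bash
python3 - <<'E'
from ba import *
r=range(104,112)
print(barang("pics/wc.png",cam([.5725,-.0325,.0452],[-3.1416,0,np.radians(66.12)]),.0687,r))
print(barang("pics/we.png",cam(s["position"],s["tool_rot"]),.0727,r))
print(barang("pics/w9.png",cam([.57252,-.03249,.04715],[-3.1415,.00027,1.3429]),.0713,r))
print(s["tool_rot"])
E
```

```text
(np.float64(53.68880891323548), np.float64(0.07482717157173595), [[355.0, 104.0], [353.94, 111.0]])
(np.float64(56.01062982863702), np.float64(0.07551845176086648), [[356.55, 104.0], [357.24, 111.0]])
(np.float64(63.27354325789568), np.float64(0.07519661924586679), [[358.52, 104.0], [358.14, 111.0]])
[ 3.14142260e+00 -6.46100724e-04  1.20890633e+00]
```

Comparing the bar in the contact and current pictures, the ring is about 1° short (pad give under load). I'll add 1°, then release.

{"method": "arm_command", "body": {
  "deltas": [
    [-0.4,0,0,0,0,0,-0.022],
    [-0.4,0,0,0,0,0,-0.022],
    [-0.4,0,0,0,0,0,-0.022]
  ]
}}

```text
clock: 42.0
position: [0.5726, -0.0321, 0.049]
tool_rot: [3.141, -0.001, 1.226]
force: [-2.6, 3.4, 8.8]
grip_width: 0.0439
```

```bash
python3 m.py; python3 - <<'E'
from ba import *
cv2.imwrite('pics/wf.png',cams.grab_frame('wrist'))
print(barang("pics/wf.png",cam(s["position"],s["tool_rot"]),.0727,range(104,112)))
E
```

```text
42.0 yaw 70.25 [ 0.5726 -0.0321  0.049 ] F [-2.6  3.4  8.8] M [ 0.851  0.552 -0.05 ] tau [ 2.120e+00 -9.104e+01 -3.430e+00 -2.481e+01  9.800e-01 -2.800e-01
  7.000e-02] q7 -0.717 w 0.0439
(np.float64(56.94547534515432), np.float64(0.07553118130106883), [[356.76, 104.0], [357.43, 111.0]])
```

{"method": "arm_command", "body": {
  "deltas": [
    [1,0,0,0,0,0,0],
    [1,0,0,0,0,0,0],
    [1,0,0,0,0,0,0],
    [1,0,0,0,0,0,0]
  ]
}}

```text
clock: 42.55
position: [0.5725, -0.0327, 0.0486]
tool_rot: [-3.142, 0.0, 1.226]
force: [-0.2, 0.2, 0.5]
grip_width: 0.0853
```

```bash
python3 m.py; python3 - <<'E'
from ba import *
cv2.imwrite('pics/wg.png',cams.grab_frame('wrist'))
print(barang("pics/wg.png",cam(s["position"],s["tool_rot"]),.0727,range(106,113)))
E
```

```text
42.55 yaw 70.23 [ 0.5725 -0.0327  0.0486] F [-0.2  0.2  0.5] M [ 0.02  -0.062 -0.018] tau [ 1.000e-02 -9.503e+01 -6.180e+00 -2.525e+01  2.000e-02  0.000e+00
  0.000e+00] q7 -0.717 w 0.0853
(np.float64(56.348072450055525), np.float64(0.07439308388880587), [[359.44, 106.0], [357.85, 112.0]])
```

View pics/wg.png

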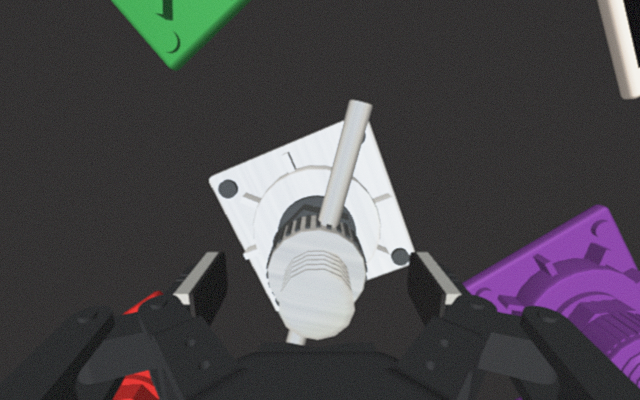

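Released. The bar is at 56.3° against a target of ~56.8°, which is within measurement error. Lifting clear.

{"method": "arm_command", "body": {
  "deltas": [
    [1,0,0,-0.2,0,0,0],
    [1,0,0,-0.45,0,0,0],
    [1,0,0,-0.8,0,0,0],
    [1,0,0,-1,0,0,0],
    [1,0,0,-1,0,0,0]
  ]
}}

```text
clock: 43.22
position: [0.5736, -0.0327, 0.2008]
tool_rot: [3.138, -0.001, 1.226]
force: [-0.9, -0.3, -0.4]
grip_width: 0.0856
```

```bash
python3 m.py; python3 - <<'E'
from h import *
cv2.imwrite('pics/scenef.png',cams.grab_frame('scene'))
E
```

```text
43.23 yaw 70.22 [ 0.5736 -0.0327  0.2008] F [-0.9 -0.3 -0.4] M [-0.003 -0.053  0.   ] tau [  0.31 -88.99  -6.97 -36.89  -0.33   0.92   0.3 ] q7 -0.614 w 0.0856
```

View pics/scenef.png

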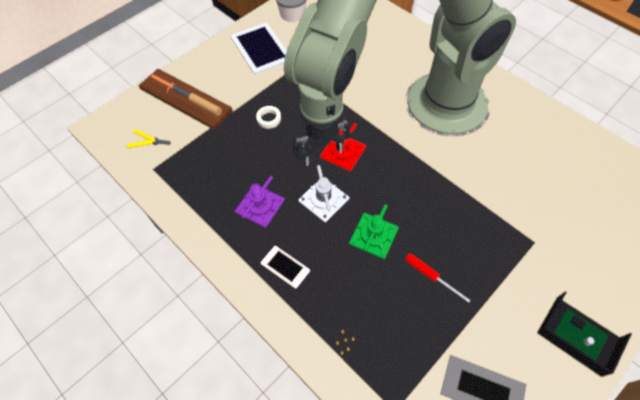

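The gripper is clear of the ring (~323,190). The tape (268,117), handset (286,266) and screwdriver (437,278) lie where they did at the start.

```bash
python3 -c "
from workcell import job
print(job.job_done())"
```

```text
the job is handed in; nothing more can be done
None
```

I screwed the ring gauge down onto the lock nut, backed it off one full turn, let go of it and handed the job in at about 43 s.

- **Contact:** After about 430° the moment about the stud rose from about 0.06 to about 0.44 N m and held there. That is firm, and below the 0.88 N m forcing limit.
- **Back-off:** By the tool's yaw I turned it about 361° in three grips. One degree of that was a correction, because comparing wrist pictures showed the ring about 1° short after the pads gave under load.
- **Last checks:** After release the bar was at 56.3° against a target of about 56.8°. That is about half a degree off, roughly 0.006 mm of gap, and within what the pictures can resolve. The gap itself was not measured directly. The tool read no force above noise after the lift. The tape, handset and screwdriver look unmoved in the last scene picture.
- **What disagreed:**
  - My first grip closed on the stud above the ring with about 6 N upward and turned nothing. The images put the fingertips about 30 mm higher than the stated tool geometry, so I regripped lower.
  - An early visual estimate of the gap, about 2 mm with roughly a quarter turn to the earliest possible contact, was too low. I relied on touch instead.

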